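# Dock the sanders and lock the bail

### The arm

A 6-joint arm with a two-finger parallel gripper is mounted at the origin on the work surface. World frame = base frame: x ahead of the robot, y to its left, z up, the work surface at z = 0. Lengths are in m, angles in rad, forces in N, time in s.
With the tool pointing down it reaches from about 0.325 to 0.75 m from the base axis. Payload 7.6 kg.
Tool frame: the origin (TCP) lies on the centre line of the jaws, within the pads' length; the fingertips stand 22 mm ahead of it and the grasp point (between the pads) lies 3 mm ahead of it; z points along the fingers, y is the line along which they close (so a half turn about z gives the same grasp; the last joint's range is limited). The gripper opens to 85 mm and grips with 20 to 120 N. Pads are 22 mm wide; open, the fingers measure 114 mm over their backs; the gripper's body (76 mm by 85 mm) begins 54 mm behind the grasp point. The pads swing forward as they close: fully open they stand 13 mm farther back than shut.
Start: joints at [1.148, 0.052, 1.401, -0, 1.689, -0.07], TCP at [0.181, 0.493, 0.253] pointing down, gripper open.
Joint ranges: [-2.9, 2.9], [-0.91, 2.17], [0.12, 2.37], [-1.06, 4.2], [0.26, 2.73], [-2.93, 2.93]. Speed limits (rad/s): [2.57, 2.57, 3.01, 3.14, 3.14, 3.14].

### API

Orientations are given as a unit quaternion [x, y, z, w].
In Python, from bench import telemetry, imaging, order, finder gives the robot as it stands. The module is installed in compiled form; this text tells all that it offers.
- The arm moves only by the shell command python3 -m creep 'ROWS' [FORCE]. ROWS is JSON, a list of rows, each an object of numbers: "grip": the gripper command: -1 is shut, 1 is fully open, values between are in proportion; "x", "y", "z": the shift along the tool's x, y, z scaled (see below); "rx", "ry", "rz": the turn, a rotation vector about the tool's x, y, z scaled (see below). A call has 1 to 8 rows; each row shifts and turns the commanded pose from where the row before left it, along the tool's axes as they then stand; what a row does not reach is not made up. The controller multiplies each number of a shift by 2 cm and each number of a turn by 0.08 rad. A row lasts 1/10 s, in which the tool goes at most 50 mm and 8.59 degrees, less where a joint would pass 70% of its speed; a pose out of reach is approached as far as the arm can. A call with a number of a shift or a turn outside -1 to 1 is refused whole. A call with a gripper value outside its range is refused whole. The fingers move at their own pace and stop on an object; FORCE is the grip in N (left out, the last holds). Time passes only in rows, so rows that do not move let the fingers close. It gives the time, the measured TCP pose, the force, the opening and the grip force at its end, in the units of the state.
- telemetry.read_state(): the state, without advancing time (a new reading comes with each control period).
- imaging.get_image(name): name is "scene" or "top" or "wrist"; returns a dict with "img" (384x512x3 uint8, red, green, blue), "fx", "fy", "cx", "cy" (pixels), "extrinsics" (4x4, takes a point from world to camera coordinates). Camera axes: x right, y down, z forward; pixel columns grow to the right and rows downward; lengths in m; the calibration is good to about 2 mm. A picture is of the moment at which its call begins. There is no depth.
- order.sign_off(): hands the job in; it is judged then, once.
Trained networks look in a picture, given as the dict that the camera call returned (one of the last four; its "shot" number tells which), for a name from the list of things; names that differ only in an ending like _2 or _b are one class to them, and where a whole thing is asked for, a point or a joint stands for the part that bears it (a point fixed in the world has none). Each returns a list of dicts, best first, with "confidence" (0 to 1); they miss things now and then, are a little off and sometimes report something else, mostly with a low value. They report only what shows in the picture. A call takes as long as a camera call. They do not tell look-alikes from the thing itself.
- finder.spot_in(name, picture): "xyz" ([x, y, z] in m, in world coordinates, good to about 4 mm: the middle of the surface that is visible of it).
- finder.silhouettes(name, picture): "pixels" (384x512 bool, what is visible of it).
- finder.landmark_of(name, picture): "xyz" ([x, y, z] in m, in world coordinates, good to about 4 mm: a listed point, or the origin of a listed thing).
The state is a dict: "time": time; "joints": joint angles; "qvel": joint speeds; "effort": joint torques, N m; "tcp_pos": TCP position; "eef_rot": TCP orientation; "wrist_force": force on the tool from outside, world axes, zero at the start; "torque": the same for the moment, N m; "width": opening from 0.0 (shut) to 1.0 (fully open); "grip_force": force on a finger pad.
Only numpy, scipy, OpenCV 4.12 (cv2) and the standard library are available. Lean on these libraries where they do the work, as an engineer would, in place of code of your own. Each camera call takes 0.05 s, during which the arm holds its last target. There are 200 camera calls.

### The job

The trolley is about to be wheeled away: raise the bail of the docking rack and put every mini sander standing on it back into the rack, each in a bay of its own (any bay), standing on its pad and slid under the forked plate all the way back, with its air inlet pointing to the rear. Then swing the bail right down again in front of them, and lock it with the pin from its parking hole: put the pin through the slot in the bail's lug, slide its tip along to feel for the hole in the striker block hidden below, and leave it fully home. Leave the other things on the trolley where they are.

Things in the scene. Friction and masses are not known exactly. Their poses are not given: they have to be found in the camera images.
- dock: sander docking rack, fixed to the worktop at a place and yaw that vary. Origin on the worktop under the home of the middle bay; +x to its rear (its open front faces -x), +y to its left. Base plate 12 mm thick, x from -75 to +105 mm, y from -205 to +295 mm. Three bays, 120 mm apart in y, open to the front, under a forked plate
- mouth (a point): front edge of the forked plate at the middle bay's axis, on its upper face; axes as the rack's. The plate lies 38 to 43 mm above the worktop and its slots (one per bay, 62 mm wide) take the sander's housing; its teeth overlap the pad, which runs below them (26 mm of room for the 18 mm pad, stand-offs 104 mm apart), so that a pad in the bay cannot be lifted out
- parking_hole (a point): top of the black block at the rear left of the rack, 62 mm above the worktop, in whose hole the locking pin is parked, its tip on the base plate; lift it straight up
- bail (a joint): locking bail, a U of 12 mm round steel bar, arms 135 mm long, hinged on the rack's y axis 90 mm behind the bays' homes, 75 mm above the worktop. 0 = closed: level, front bar across the housings' fronts (hits them on the way if not home); 1.57 = straight up; 1.75 = fully open, leaning back (rad). The stiff hinge stays where it is left; 2 to 5 N at the bar moves it
- bail_grip (a point): middle of the rubber grip sleeve on the bail's front bar, 20 mm thick and 44 mm long along the rack's y, 60 mm left of the rack's middle, so that when closed it lies between two housings (68 mm apart), 75 mm above the worktop. This frame turns with the bail
- lug_slot (a point): middle of the slot in the lug at the left end of the bail's front bar, on the lug's upper face; the frame turns with the bail and has the rack's axes when closed, 78 mm above the worktop. The lug is a steel plate 66 mm (x) by 84 mm (y), 5 mm thick, with skirts that hide the striker block; slot 20 mm wide (x), 44 mm long (y)
- striker_mid (a point): where the middle of the slot lies over the top of the steel striker block (52 mm above the worktop, 26 mm below the closed lug's upper face). The block's one vertical hole, 18 mm across and 40 mm deep, is on the slot's middle line but anywhere up to 12 mm to either side in y, differing from start to start: the block is adjustable
- pin: locking pin, upright, parked in the rack. Origin: its tip; z up. Steel shank 14 mm across, 60 mm long, tapered to 7 mm over its last 5 mm; flange 32 mm across, 60 to 64 mm above the tip; black handle above it to 100 mm, 42 mm along x, gripped across its 26 mm (y). 0.14 kg. Home: flange on the lug, tip 60 mm below the lug's upper face; tip on the striker's top: 34 mm too high
- bay1 (a point): home in the right-hand (rack's -y) bay: the point on the base plate (12 mm above the worktop) where a sander's origin is when its pad is home, 2 mm short of the rear stop; axes as the rack's
- bay2 (a point): home in the middle bay: the point on the base plate (12 mm above the worktop) where a sander's origin is when its pad is home, 2 mm short of the rear stop; axes as the rack's
- bay3 (a point): home in the left-hand (+y) bay: the point on the base plate (12 mm above the worktop) where a sander's origin is when its pad is home, 2 mm short of the rear stop; axes as the rack's
- sander1: mini orbital air sander (None if absent), 0.35 to 0.7 kg, all alike, standing on its pad. Origin: centre of the pad's underside; +x the way its inlet points. Pad 84 mm across, 18 mm thick. Round black housing 52 mm across from 18 to 92 mm up: grip it across its y, 50 to 90 mm up (inlet tube 17 mm thick along +x, 62 mm up, to 84 mm from the axis). Throttle paddle on top, to 104 mm up
- sander1_inlet (a point): a point on the air inlet of sander1, 80 mm from its axis, 62 mm above its origin
- sander2: mini orbital air sander (None if absent), 0.35 to 0.7 kg, all alike, standing on its pad. Origin: centre of the pad's underside; +x the way its inlet points. Pad 84 mm across, 18 mm thick. Round black housing 52 mm across from 18 to 92 mm up: grip it across its y, 50 to 90 mm up (inlet tube 17 mm thick along +x, 62 mm up, to 84 mm from the axis). Throttle paddle on top, to 104 mm up
- sander2_inlet (a point): a point on the air inlet of sander2, 80 mm from its axis, 62 mm above its origin
- sander3: mini orbital air sander (None if absent), 0.35 to 0.7 kg, all alike, standing on its pad. Origin: centre of the pad's underside; +x the way its inlet points. Pad 84 mm across, 18 mm thick. Round black housing 52 mm across from 18 to 92 mm up: grip it across its y, 50 to 90 mm up (inlet tube 17 mm thick along +x, 62 mm up, to 84 mm from the axis). Throttle paddle on top, to 104 mm up
- sander3_inlet (a point): a point on the air inlet of sander3, 80 mm from its axis, 62 mm above its origin
- spray1: white trigger spray bottle, 76 mm across, 212 mm tall; origin at the centre of its underside; not part of the job, leave it be
- spray2: white trigger spray bottle, 76 mm across, 212 mm tall; origin at the centre of its underside; not part of the job, leave it be
- tape: roll of masking tape lying flat, 110 mm across, 24 mm tall; origin at the centre of its underside; not part of the job, leave it be
- block: grey hand sanding block, 120 x 62 x 30 mm; origin at the centre of its underside; not part of the job, leave it be
- polish: bottle of polish, 72 mm across, 190 mm tall; origin at the centre of its underside; not part of the job, leave it be
- spanner: steel pad spanner lying flat, 150 mm long; origin at the centre of its underside; not part of the job, leave it be
Not all that is in view belongs to the job. Leave any blue look-alike of the pin alone.

How it is judged:
On the way, in this order (a step that is already met when the one before it is completed fails the run):
1. every sander home in a bay (((x of sander1 in the frame of bay1 between -0.018 and 0.012 m and y of sander1 in the frame of bay1 between -0.012 and 0.012 m and z of sander1 in the frame of bay1 below 0.006 m and x of sander1_inlet in the frame of bay1 above 0.035 m) or (x of sander1 in the frame of bay2 between -0.018 and 0.012 m and y of sander1 in the frame of bay2 between -0.012 and 0.012 m and z of sander1 in the frame of bay2 below 0.006 m and x of sander1_inlet in the frame of bay2 above 0.035 m) or (x of sander1 in the frame of bay3 between -0.018 and 0.012 m and y of sander1 in the frame of bay3 between -0.012 and 0.012 m and z of sander1 in the frame of bay3 below 0.006 m and x of sander1_inlet in the frame of bay3 above 0.035 m)) and angle between each of sander1, sander2, sander3's own z axis and vertical below 0.12 rad and ((x of sander2 in the frame of bay1 between -0.018 and 0.012 m and y of sander2 in the frame of bay1 between -0.012 and 0.012 m and z of sander2 in the frame of bay1 below 0.006 m and x of sander2_inlet in the frame of bay1 above 0.035 m) or (x of sander2 in the frame of bay2 between -0.018 and 0.012 m and y of sander2 in the frame of bay2 between -0.012 and 0.012 m and z of sander2 in the frame of bay2 below 0.006 m and x of sander2_inlet in the frame of bay2 above 0.035 m) or (x of sander2 in the frame of bay3 between -0.018 and 0.012 m and y of sander2 in the frame of bay3 between -0.012 and 0.012 m and z of sander2 in the frame of bay3 below 0.006 m and x of sander2_inlet in the frame of bay3 above 0.035 m)) and ((x of sander3 in the frame of bay1 between -0.018 and 0.012 m and y of sander3 in the frame of bay1 between -0.012 and 0.012 m and z of sander3 in the frame of bay1 below 0.006 m and x of sander3_inlet in the frame of bay1 above 0.035 m) or (x of sander3 in the frame of bay2 between -0.018 and 0.012 m and y of sander3 in the frame of bay2 between -0.012 and 0.012 m and z of sander3 in the frame of bay2 below 0.006 m and x of sander3_inlet in the frame of bay2 above 0.035 m) or (x of sander3 in the frame of bay3 between -0.018 and 0.012 m and y of sander3 in the frame of bay3 between -0.012 and 0.012 m and z of sander3 in the frame of bay3 below 0.006 m and x of sander3_inlet in the frame of bay3 above 0.035 m))), for 0.2 s.
2. bail closed in front of the sanders (all of step 1 and value of joint bail below 0.06 rad), for 0.2 s.
3. pin fully home in the striker's hole (z of pin in the frame of lug_slot below -0.054 m and horizontal distance between pin and lug_slot below 0.022 m and x of pin in the frame of lug_slot between -0.008 and 0.008 m and angle between pin's own z axis and vertical below 0.15 rad and value of joint bail below 0.06 rad), for 0.2 s.
At the end, for the whole second after the job is handed in: Each sander present stands upright on the base of a bay, at most 18 mm forward and 12 mm sideways of home, inlet to the rear (about 45 degrees); bail closed (under 0.06 rad); pin upright in the lug's slot, tip at least 54 mm below the lug's upper face; all at rest (all of step 1 and all of step 3 and linear speed of each of sander1, sander2, sander3, pin below 0.03 m/s); the robot touches nothing.
It fails at once if a bystander is moved more than 30 mm (distance of any of spray1, spray2, tape, block, polish, spanner from where it was at the start of the episode above 0.03 m).
It fails at once if a bystander is tipped over (angle between any of spray1, spray2, tape, block, polish, spanner's own z axis and vertical above 0.5 rad).
Of sander1, sander2, sander3 only 2 to 3 are there at a start; the rules pass over those that are not, and their reading is None.
At some moment in a run one of sander1, sander2, sander3 may be knocked a few centimetres aside while the robot is not near it.
It also fails if it takes over 208 s, if anything falls off the work surface, if the arm or the gripper's body presses on something with over 40 N, if the wrist force passes 120 N, or if a joint passes its speed limit or range.

## Working session

There is one attempt and no reset: what is moved stays moved. The work goes in short steps, Python scripts to look and compute and a shell command to move; the robot and the scene stay as the last step left them, time stands still between calls to the robot, and variables do not carry over. Pictures are saved under pics/ and viewed, at most 16 in all, crops included, and the job is handed in when it is done.

```bash
mkdir -p pics; cat > h.py <<'E'
import numpy as np, cv2, json
from bench import telemetry, imaging, order, finder
from scipy.spatial.transform import Rotation as R
def save(p,n): cv2.imwrite(f'pics/{n}.png',p['img'][:,:,::-1])
def pix(p,X):
    c=p['extrinsics']@np.r_[X,1]; return np.round([p['fx']*c[0]/c[2]+p['cx'],p['fy']*c[1]/c[2]+p['cy']])
def st():
    s=telemetry.read_state(); r=R.from_quat(s['eef_rot'])
    print('t',round(s['time'],2),'tcp',np.round(s['tcp_pos'],4),'x',np.round(r.as_matrix()[:,0],3),'z',np.round(r.as_matrix()[:,2],3),'F',np.round(s['wrist_force'],1),'w',round(s['width'],3),'g',round(s['grip_force'],1),'j',np.round(s['joints'],2)); return s
E
python3 - <<'E'
from h import *
st()
ims=[]
for c in ['scene','top']:
    p=imaging.get_image(c); save(p,c+'0'); ims.append(p)
    print(c, 'cam', np.round(-p['extrinsics'][:3,:3].T@p['extrinsics'][:3,3],2))
    for n in ['dock','mouth','parking_hole','bail','bail_grip','lug_slot','striker_mid','pin','bay1','bay2','bay3','sander1','sander1_inlet','spray1','tape','block','polish','spanner']:
        for d in finder.landmark_of(n,p) if n!='bail' else []:
            if d['confidence']>.2: print(n,np.round(d['xyz'],3),round(d['confidence'],2),pix(p,d['xyz']))
v=np.hstack([cv2.resize(q['img'],(800,600)) for q in ims])
E
```

```text
t 0.0 tcp [0.1813 0.4924 0.2525] x [-0.938  0.346  0.   ] z [-0.001 -0.001 -1.   ] F [ 0.2  0.9 -1. ] w 0.998 g 0.0 j [ 1.15  0.05  1.4  -0.    1.69 -0.07]
scene cam [ 1.22 -0.46  0.77]
dock [0.558 0.014 0.001] 0.83 [259. 202.]
mouth [0.511 0.011 0.043] 0.88 [250. 183.]
mouth [ 0.524 -0.408  0.   ] 0.47 [115. 257.]
parking_hole [0.592 0.258 0.062] 0.87 [331. 164.]
parking_hole [ 0.59  -0.373  0.066] 0.29 [132. 252.]
parking_hole [0.388 0.29  0.004] 0.22 [296. 144.]
bail_grip [0.514 0.072 0.104] 0.75 [268. 160.]
lug_slot [ 0.45   0.427 -0.001] 0.59 [336. 142.]
striker_mid [0.493 0.254 0.05 ] 0.86 [309. 151.]
striker_mid [0.551 0.132 0.01 ] 0.7 [289. 184.]
pin [0.63  0.372 0.001] 0.71 [362. 173.]
pin [0.592 0.258 0.011] 0.56 [328. 176.]
bay1 [ 0.569 -0.106  0.01 ] 0.92 [226. 218.]
bay1 [0.56  0.012 0.012] 0.91 [259. 200.]
bay1 [0.552 0.13  0.008] 0.64 [289. 185.]
bay1 [ 0.583  0.479 -0.001] 0.32 [374. 155.]
bay2 [ 0.569 -0.106  0.01 ] 0.92 [226. 218.]
bay2 [0.56  0.012 0.012] 0.91 [259. 200.]
bay2 [0.552 0.13  0.008] 0.64 [289. 185.]
bay2 [ 0.583  0.479 -0.001] 0.32 [374. 155.]
bay3 [ 
[... 2097 characters left out ...]
0.62 [174. 235.]
sander1 [ 0.521 -0.407  0.003] 0.58 [375. 199.]
sander1 [0.496 0.257 0.052] 0.44 [182. 203.]
sander1 [0.512 0.009 0.043] 0.37 [256. 200.]
sander1_inlet [0.464 0.309 0.066] 0.9 [165. 212.]
spray1 [0.586 0.48  0.001] 0.76 [122. 177.]
spray1 [ 0.648 -0.487 -0.001] 0.62 [398. 164.]
spray1 [0.552 0.136 0.012] 0.4 [220. 188.]
spray1 [ 0.52  -0.408  0.001] 0.31 [375. 200.]
spray1 [0.559 0.012 0.011] 0.3 [255. 186.]
spray1 [0.496 0.258 0.051] 0.28 [182. 203.]
tape [ 0.383 -0.419  0.   ] 0.88 [378. 239.]
block [0.453 0.433 0.002] 0.79 [134. 215.]
polish [ 0.388  0.29  -0.002] 0.7 [175. 234.]
polish [ 0.719 -0.353 -0.001] 0.68 [359. 143.]
spanner [ 0.762 -0.177  0.   ] 0.5 [310. 130.]
```

View pics/scene0.png

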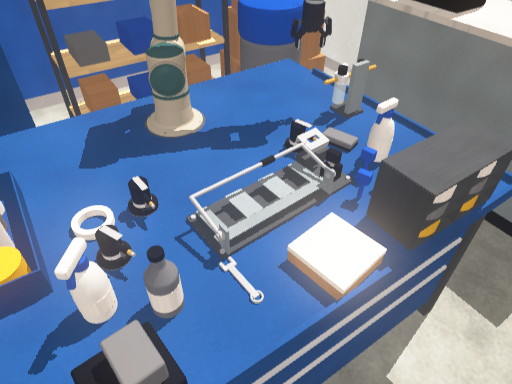

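View pics/top0.png

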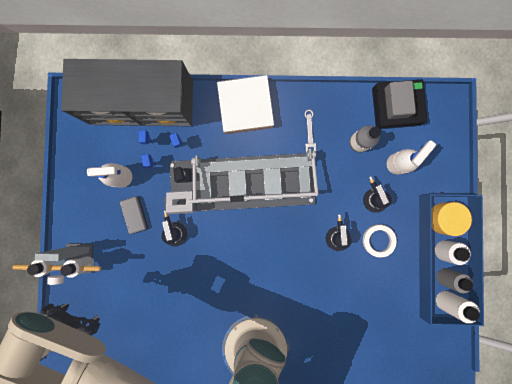

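```bash
cat >> h.py <<'E'
TH=0.08
def D(x,y,z=0,o=(0.5595,0.0135)):  # dock -> world
    c,s=np.cos(TH),np.sin(TH); return np.array([o[0]+c*x-s*y,o[1]+s*x+c*y,z])
def U(X,o=(0.5595,0.0135)):
    c,s=np.cos(TH),np.sin(TH); d=np.array(X)[:2]-o; return np.round([c*d[0]+s*d[1],-s*d[0]+c*d[1],X[2]],4)
def plan(pos,yang,tilt=0):
    # tool down, tool y at world angle yang; tilt about tool y afterwards. prints units
    s=st(); r=R.from_quat(s['eef_rot'])
    y=np.array([np.cos(yang),np.sin(yang),0]); z=np.array([0,0,-1.]); x=np.cross(y,z)
    T=R.from_matrix(np.c_[x,y,z])*R.from_rotvec([0,tilt,0])
    rv=(r.inv()*T).as_rotvec()/0.08; d=np.array(pos)-s['tcp_pos']
    print('turn units',np.round(rv,2),'| shift if first',np.round(r.inv().apply(d)/.02,2),'| shift after turn',np.round(T.inv().apply(d)/.02,2))
E
python3 - <<'E'
from h import *
plan([0.514,0.07,0.19],0.08)
E
```

```text
t 1.8 tcp [0.1814 0.4927 0.2533] x [-0.938  0.346  0.   ] z [ 0.  0. -1.] F [-0.5 -0.4  1. ] w 0.999 g 0.0 j [ 1.15  0.05  1.4   0.    1.69 -0.07]
turn units [ 0.   -0.   14.23] | shift if first [-22.91 -14.09   3.17] | shift after turn [-22.4   14.89   3.17]
```

```bash
python3 -m creep '[{"x":-0.95,"y":-0.59},{"x":-0.95,"y":-0.59},{"x":-0.95,"y":-0.59},{"x":-0.95,"y":-0.59},{"x":-0.95,"y":-0.59},{"x":-0.95,"y":-0.59},{"x":-0.95,"y":-0.59},{"x":-0.95,"y":-0.59}]'
python3 -m creep '[{"x":-0.95,"y":-0.59},{"x":-0.95,"y":-0.59},{"x":-0.95,"y":-0.59},{"x":-0.95,"y":-0.59},{"x":-0.95,"y":-0.59},{"x":-0.95,"y":-0.59},{"x":-0.95,"y":-0.59},{"x":-0.95,"y":-0.59}]'
python3 -m creep '[{"x":-0.95,"y":-0.59},{"x":-0.95,"y":-0.59},{"x":-0.95,"y":-0.59},{"x":-0.95,"y":-0.59},{"x":-0.95,"y":-0.59},{"x":-0.95,"y":-0.59},{"x":-0.95,"y":-0.59},{"x":-0.95,"y":-0.59}]'
python3 -m creep '[{"rz":1},{"rz":1},{"rz":1},{"rz":1},{"rz":1},{"rz":1},{"rz":1},{"rz":1}]'
python3 -m creep '[{"rz":1},{"rz":1},{"rz":1},{"rz":1},{"rz":1},{"rz":1},{"rz":0.23},{}]'
python3 - <<'E'
from h import *
p=imaging.get_image('wrist'); save(p,'w1')
for n in ['bail_grip','mouth','bay1']:
  for d in finder.landmark_of(n,p):
    if d['confidence']>.2: print(n,np.round(d['xyz'],3),round(d['confidence'],2),U(d['xyz']))
plan([0.514,0.07,0.105],0.08)
E
```

```text
mouth [ 0.392  0.284 -0.002] 0.56 [-0.1448  0.2833 -0.0016]
t 2.0 tcp [0.1814 0.4927 0.2533] x [-0.938  0.345 -0.   ] z [ 0.  0. -1.] F [-0.1 -0.8 -0.4] w 1.003 g 0.0 j [ 1.15  0.05  1.4  -0.    1.69 -0.07]
turn units [ 0.   -0.   14.23] | shift if first [-22.91 -14.09   7.42] | shift after turn [-22.4   14.89   7.42]$[0]: bad value
$[0]: bad value
$[0]: bad value
$[0]: bad value
$[0]: bad value
```

```bash
python3 -m creep '[{"grip":1,"x":-0.95,"y":-0.59,"z":0,"rx":0,"ry":0,"rz":0}]' ; python3 -m creep '[{"grip":1,"x":-0.95,"y":-0.59}]'; python3 -m creep --help
```

```text
time: 2.1
tcp_pos: [0.1943, 0.4757, 0.2531]
eef_rot: [0.174, 0.985, 0.0, -0.0]
wrist_force: [0.8, -0.1, 0.1]
width: 1.002
grip_force: 0.0$[0]: bad value
invalid input: not JSON, or not a number
```

```bash
python3 -m creep '[{"grip":1,"x":-0.95,"y":-0.59,"z":0,"rx":0,"ry":0,"rz":0},{"grip":1,"x":-0.95,"y":-0.59,"z":0,"rx":0,"ry":0,"rz":0},{"grip":1,"x":-0.95,"y":-0.59,"z":0,"rx":0,"ry":0,"rz":0},{"grip":1,"x":-0.95,"y":-0.59,"z":0,"rx":0,"ry":0,"rz":0},{"grip":1,"x":-0.95,"y":-0.59,"z":0,"rx":0,"ry":0,"rz":0},{"grip":1,"x":-0.95,"y":-0.59,"z":0,"rx":0,"ry":0,"rz":0},{"grip":1,"x":-0.95,"y":-0.59,"z":0,"rx":0,"ry":0,"rz":0},{"grip":1,"x":-0.95,"y":-0.59,"z":0,"rx":0,"ry":0,"rz":0}]'
python3 -m creep '[{"grip":1,"x":-0.95,"y":-0.59,"z":0,"rx":0,"ry":0,"rz":0},{"grip":1,"x":-0.95,"y":-0.59,"z":0,"rx":0,"ry":0,"rz":0},{"grip":1,"x":-0.95,"y":-0.59,"z":0,"rx":0,"ry":0,"rz":0},{"grip":1,"x":-0.95,"y":-0.59,"z":0,"rx":0,"ry":0,"rz":0},{"grip":1,"x":-0.95,"y":-0.59,"z":0,"rx":0,"ry":0,"rz":0},{"grip":1,"x":-0.95,"y":-0.59,"z":0,"rx":0,"ry":0,"rz":0},{"grip":1,"x":-0.95,"y":-0.59,"z":0,"rx":0,"ry":0,"rz":0},{"grip":1,"x":-0.95,"y":-0.59,"z":0,"rx":0,"ry":0,"rz":0}]'
python3 -m creep '[{"grip":1,"x":-0.95,"y":-0.59,"z":0,"rx":0,"ry":0,"rz":0},{"grip":1,"x":-0.95,"y":-0.59,"z":0,"rx":0,"ry":0,"rz":0},{"grip":1,"x":-0.95,"y":-0.59,"z":0,"rx":0,"ry":0,"rz":0},{"grip":1,"x":-0.95,"y":-0.59,"z":0,"rx":0,"ry":0,"rz":0},{"grip":1,"x":-0.95,"y":-0.59,"z":0,"rx":0,"ry":0,"rz":0},{"grip":1,"x":-0.95,"y":-0.59,"z":0,"rx":0,"ry":0,"rz":0},{"grip":1,"x":-0.95,"y":-0.59,"z":0,"rx":0,"ry":0,"rz":0}]'
python3 -m creep '[{"grip":1,"x":0,"y":0,"z":0,"rx":0,"ry":0,"rz":1},{"grip":1,"x":0,"y":0,"z":0,"rx":0,"ry":0,"rz":1},{"grip":1,"x":0,"y":0,"z":0,"rx":0,"ry":0,"rz":1},{"grip":1,"x":0,"y":0,"z":0,"rx":0,"ry":0,"rz":1},{"grip":1,"x":0,"y":0,"z":0,"rx":0,"ry":0,"rz":1},{"grip":1,"x":0,"y":0,"z":0,"rx":0,"ry":0,"rz":1},{"grip":1,"x":0,"y":0,"z":0,"rx":0,"ry":0,"rz":1}]'
python3 -m creep '[{"grip":1,"x":0,"y":0,"z":0,"rx":0,"ry":0,"rz":1},{"grip":1,"x":0,"y":0,"z":0,"rx":0,"ry":0,"rz":1},{"grip":1,"x":0,"y":0,"z":0,"rx":0,"ry":0,"rz":1},{"grip":1,"x":0,"y":0,"z":0,"rx":0,"ry":0,"rz":1},{"grip":1,"x":0,"y":0,"z":0,"rx":0,"ry":0,"rz":1},{"grip":1,"x":0,"y":0,"z":0,"rx":0,"ry":0,"rz":1},{"grip":1,"x":0,"y":0,"z":0,"rx":0,"ry":0,"rz":1},{"grip":1,"x":0,"y":0,"z":0,"rx":0,"ry":0,"rz":0.2}]'
python3 - <<'E'
from h import *
p=imaging.get_image('wrist'); save(p,'w1')
for n in ['bail_grip','mouth','bay1']:
  for d in finder.landmark_of(n,p):
    if d['confidence']>.2: print(n,np.round(d['xyz'],3),round(d['confidence'],2),U(d['xyz']))
plan([0.514,0.07,0.105],0.08)
E
```

```text
time: 2.9
tcp_pos: [0.3056, 0.3332, 0.2535]
eef_rot: [0.175, 0.984, 0.0, 0.0]
wrist_force: [-0.5, 0.2, -0.2]
width: 1.001
grip_force: 0.0
time: 3.7
tcp_pos: [0.4157, 0.1921, 0.2534]
eef_rot: [0.175, 0.984, 0.0, 0.0]
wrist_force: [-0.3, -0.1, -0.8]
width: 1.002
grip_force: 0.0
time: 4.4
tcp_pos: [0.512, 0.0686, 0.2533]
eef_rot: [0.176, 0.984, 0.0, 0.0]
wrist_force: [-0.4, 0.3, -0.5]
width: 0.999
grip_force: 0.0
time: 5.1
tcp_pos: [0.5115, 0.0694, 0.2533]
eef_rot: [0.442, 0.897, 0.0, 0.0]
wrist_force: [0.9, -0.4, -0.7]
width: 1.001
grip_force: 0.0
time: 5.9
tcp_pos: [0.5114, 0.0694, 0.2533]
eef_rot: [0.678, 0.735, 0.0, 0.0]
wrist_force: [-0.7, 0.3, -0.0]
width: 0.998
grip_force: 0.0
bail_grip [0.518 0.067 0.108] 0.76 [-0.0373  0.0569  0.1085]
bail_grip [ 0.382 -0.278 -0.002] 0.43 [-0.2001 -0.2769 -0.0015]
mouth [0.51  0.008 0.042] 0.77 [-0.0502 -0.0019  0.0424]
mouth [ 0.385 -0.277  0.002] 0.48 [-0.1972 -0.2753  0.0019]
bay1 [0.546 0.135 0.011] 0.9 [-0.0037  0.1218  0.0106]
bay1 [ 0.571 -0.107  0.009] 0.89 [ 0.0018 -0.1213  0.0091]
bay1 [0.556 0.011 0.012] 0.89 [-0.0042 -0.0025  0.0123]
t 6.1 tcp [0.5114 0.0694 0.2533] x [-0.083  0.997  0.   ] z [ 0.  0. -1.] F [ 0.8 -0.6  0.3] w 1.001 g 0.0 j [ 0.06  0.03  1.43  0.    1.69 -0.02]
turn units [ 0.   -0.    0.04] | shift if first [0.02 0.13 7.42] | shift after turn [0.02 0.13 7.42]
```

View pics/w1.png

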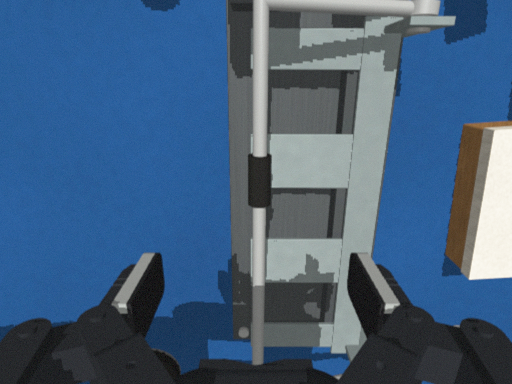

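```bash
python3 -m creep '[{"grip":1,"x":0,"y":0.1,"z":1,"rx":0,"ry":0,"rz":0},{"grip":1,"x":0,"y":0.1,"z":1,"rx":0,"ry":0,"rz":0},{"grip":1,"x":0,"y":0,"z":1,"rx":0,"ry":0,"rz":0},{"grip":1,"x":0,"y":0,"z":1,"rx":0,"ry":0,"rz":0},{"grip":1,"x":0,"y":0,"z":1,"rx":0,"ry":0,"rz":0},{"grip":1,"x":0,"y":0,"z":1,"rx":0,"ry":0,"rz":0},{"grip":1,"x":0,"y":0,"z":1,"rx":0,"ry":0,"rz":0},{"grip":1,"x":0,"y":0,"z":0.4,"rx":0,"ry":0,"rz":0}]'
python3 -m creep '[{"grip":-1,"x":0,"y":0,"z":0,"rx":0,"ry":0,"rz":0},{"grip":-1,"x":0,"y":0,"z":0,"rx":0,"ry":0,"rz":0},{"grip":-1,"x":0,"y":0,"z":0,"rx":0,"ry":0,"rz":0},{"grip":-1,"x":0,"y":0,"z":0,"rx":0,"ry":0,"rz":0},{"grip":-1,"x":0,"y":0,"z":0,"rx":0,"ry":0,"rz":0},{"grip":-1,"x":0,"y":0,"z":0,"rx":0,"ry":0,"rz":0},{"grip":-1,"x":0,"y":0,"z":0,"rx":0,"ry":0,"rz":0},{"grip":-1,"x":0,"y":0,"z":0,"rx":0,"ry":0,"rz":0}]' 30
python3 - <<'E'
from h import *
s=st(); print(U(s['tcp_pos']-np.array([0,0,.003])))
import numpy as np
th=.22
for t in [.22,.4,.6,.8,1,1.2,1.4,1.55,1.7]: print(t,np.round([(90-135*np.cos(t))/20,(75+135*np.sin(t))/20],2))
E
```

```text
time: 6.9
tcp_pos: [0.5144, 0.0696, 0.1032]
eef_rot: [0.677, 0.736, -0.001, -0.001]
wrist_force: [0.3, -0.3, 0.0]
width: 0.999
grip_force: 0.0
time: 7.7
tcp_pos: [0.5145, 0.0697, 0.1054]
eef_rot: [0.678, 0.735, -0.001, -0.001]
wrist_force: [-6.5, -1.4, 2.1]
width: 0.225
grip_force: 30.6
t 7.7 tcp [0.5145 0.0697 0.1054] x [-0.082  0.997  0.   ] z [-0.003 -0.    -1.   ] F [-6.5 -1.4  2.1] w 0.225 g 30.6 j [ 0.06  0.14  1.61  0.    1.4  -0.02]
[-0.0403  0.0596  0.1024]
0.22 [-2.09  5.22]
0.4 [-1.72  6.38]
0.6 [-1.07  7.56]
0.8 [-0.2   8.59]
1 [0.85 9.43]
1.2 [ 2.05 10.04]
1.4 [ 3.35 10.4 ]
1.55 [ 4.36 10.5 ]
1.7 [ 5.37 10.44]
```

```bash
python3 -m creep '[{"grip":-1,"x":0,"y":0.18,"z":-0.58,"rx":0,"ry":0,"rz":0},{"grip":-1,"x":0,"y":0.18,"z":-0.58,"rx":0,"ry":0,"rz":0},{"grip":-1,"x":0,"y":0.33,"z":-0.59,"rx":0,"ry":0,"rz":0},{"grip":-1,"x":0,"y":0.33,"z":-0.59,"rx":0,"ry":0,"rz":0},{"grip":-1,"x":0,"y":0.43,"z":-0.52,"rx":0,"ry":0,"rz":0},{"grip":-1,"x":0,"y":0.43,"z":-0.52,"rx":0,"ry":0,"rz":0}]' 30
python3 -m creep '[{"grip":-1,"x":0,"y":0.52,"z":-0.42,"rx":0,"ry":0,"rz":0},{"grip":-1,"x":0,"y":0.52,"z":-0.42,"rx":0,"ry":0,"rz":0},{"grip":-1,"x":0,"y":0.6,"z":-0.3,"rx":0,"ry":0,"rz":0},{"grip":-1,"x":0,"y":0.6,"z":-0.3,"rx":0,"ry":0,"rz":0}]' 30
python3 -c "
from h import *
s=st(); print(U(s['tcp_pos']))"
```

```text
time: 8.3
tcp_pos: [0.5497, 0.0723, 0.1749]
eef_rot: [0.678, 0.735, -0.004, -0.003]
wrist_force: [-24.3, -3.3, 13.1]
width: 0.222
grip_force: 29.6
time: 8.7
tcp_pos: [0.5978, 0.076, 0.2069]
eef_rot: [0.678, 0.735, 0.001, 0.001]
wrist_force: [-5.2, -2.4, 3.5]
width: 0.221
grip_force: 29.5
t 8.7 tcp [0.5978 0.076  0.2069] x [-0.081  0.997 -0.001] z [ 0.002 -0.001 -1.   ] F [-5.2 -2.4  3.5] w 0.221 g 29.5 j [ 0.07  0.29  1.23 -0.    1.62 -0.02]
[0.0431 0.0593 0.2069]
```

Working. Finish the swing to about 1.72 rad.

```bash
python3 -m creep '[{"grip":-1,"x":0,"y":0.65,"z":-0.18,"rx":0,"ry":0,"rz":0},{"grip":-1,"x":0,"y":0.65,"z":-0.18,"rx":0,"ry":0,"rz":0},{"grip":-1,"x":0,"y":0.5,"z":-0.05,"rx":0,"ry":0,"rz":0},{"grip":-1,"x":0,"y":0.5,"z":-0.05,"rx":0,"ry":0,"rz":0},{"grip":-1,"x":0,"y":0.4,"z":0.03,"rx":0,"ry":0,"rz":0},{"grip":-1,"x":0,"y":0.4,"z":0.03,"rx":0,"ry":0,"rz":0},{"grip":-1,"x":0,"y":0,"z":0,"rx":0,"ry":0,"rz":0}]' 30
python3 -m creep '[{"grip":1,"x":0,"y":0,"z":0,"rx":0,"ry":0,"rz":0},{"grip":1,"x":0,"y":0,"z":0,"rx":0,"ry":0,"rz":0},{"grip":1,"x":0,"y":0,"z":0,"rx":0,"ry":0,"rz":0},{"grip":1,"x":0,"y":0,"z":0,"rx":0,"ry":0,"rz":0},{"grip":1,"x":0,"y":0,"z":0,"rx":0,"ry":0,"rz":0},{"grip":1,"x":0,"y":0,"z":-0.5,"rx":0,"ry":0,"rz":0},{"grip":1,"x":0,"y":0,"z":-1,"rx":0,"ry":0,"rz":0},{"grip":1,"x":0,"y":0,"z":-1,"rx":0,"ry":0,"rz":0}]' 30
python3 - <<'E'
from h import *
s=st(); print(U(s['tcp_pos']))
for c in ['scene','top']:
    p=imaging.get_image(c)
    for n in ['bail_grip','sander1','sander1_inlet','bay1']:
        for d in finder.landmark_of(n,p):
            if d['confidence']>.2: print(n,np.round(d['xyz'],3),round(d['confidence'],2),U(d['xyz']))
E
```

```text
time: 9.4
tcp_pos: [0.6605, 0.081, 0.2118]
eef_rot: [0.678, 0.735, 0.001, 0.001]
wrist_force: [1.3, -3.1, 4.6]
width: 0.225
grip_force: 31.8
time: 10.2
tcp_pos: [0.6592, 0.0815, 0.2608]
eef_rot: [0.678, 0.736, 0.0, -0.0]
wrist_force: [0.1, 0.0, 1.0]
width: 1.004
grip_force: 0.0
t 10.2 tcp [0.6592 0.0815 0.2608] x [-0.082  0.997  0.   ] z [-0.  0. -1.] F [0.1 0.  1. ] w 1.004 g 0.0 j [ 0.07  0.46  0.91  0.    1.77 -0.01]
[0.1048 0.0599 0.2608]
bail_grip [0.66  0.08  0.207] 0.68 [0.1052 0.0578 0.207 ]
bail_grip [ 0.724 -0.348  0.   ] 0.44 [ 1.349e-01 -3.738e-01  2.000e-04]
sander1 [ 0.521 -0.409  0.001] 0.92 [-0.0725 -0.4183  0.0006]
sander1 [ 0.39  -0.282 -0.002] 0.68 [-0.1931 -0.2809 -0.0025]
sander1 [0.389 0.29  0.001] 0.56 [-0.1479  0.2891  0.0007]
sander1 [0.562 0.014 0.004] 0.51 [0.002  0.0002 0.0044]
sander1_inlet [0.469 0.312 0.06 ] 0.57 [-0.0662  0.3044  0.0603]
bay1 [ 0.568 -0.11   0.009] 0.93 [-0.001  -0.1242  0.0092]
bay1 [0.556 0.132 0.007] 0.93 [0.0056 0.1187 0.0074]
bay1 [0.557 0.011 0.011] 0.79 [-0.0025 -0.002   0.011 ]
bail_grip [ 0.521 -0.406  0.002] 0.4 [-0.0717 -0.415   0.0019]
sander1 [ 0.518 -0.407  0.001] 0.93 [-0.0747 -0.4157  0.0012]
sander1 [ 0.388 -0.28   0.002] 0.71 [-0.1946 -0.2789  0.0021]
sander1 [0.51  0.01  0.043] 0.55 [-0.0492  0.0001  0.043 ]
sander1_inlet [0.463 0.31  0.062] 0.85 [-0.0724  0.3029  0.0622]
sander1_inlet [ 0.76  -0.177  0.   ] 0.46 [ 1.844e-01 -2.057e-01  1.000e-04]
bay1 [0.558 0.012 0.011] 0.82 [-0.0017 -0.0009  0.011 ]
bay1 [ 0.572 -0.106  0.013] 0.77 [ 0.0031 -0.12    0.0133]
bay1 [0.55  0.133 0.014] 0.62 [-0.0003  0.1198  0.0138]
bay1 [0.645 0.261 0.211] 0.57 [0.1054 0.2401 0.2109]
bay1 [0.587 0.481 0.004] 0.5 [0.0646 0.4641 0.0036]
```

```bash
python3 - <<'E'
from h import *
s=telemetry.read_state(); p=imaging.get_image('wrist'); E=p['extrinsics']; r=R.from_quat(s['eef_rot'])
c=-E[:3,:3].T@E[:3,3]; print('cam in tool',np.round(r.inv().apply(c-s['tcp_pos']),3),'fwd',np.round(r.inv().apply(E[2,:3]),2))
plan([0.388,0.29,0.18],1.82)
E
```

```text
cam in tool [ 0.085 -0.    -0.12 ] fwd [-0.33 -0.    0.94]
t 10.75 tcp [0.6592 0.0815 0.2589] x [-0.082  0.997  0.   ] z [-0.001 -0.    -1.   ] F [ 0.1 -0.1  0.3] w 0.997 g 0.0 j [ 0.07  0.46  0.91  0.    1.77 -0.01]
turn units [-1.000e-02 -1.000e-02 -2.173e+01] | shift if first [ 11.5  -12.66   3.96] | shift after turn [10.57 13.45  3.95]
```

```bash
python3 -m creep '[{"grip":1,"x":0.88,"y":-0.97,"z":0,"rx":0,"ry":0,"rz":0},{"grip":1,"x":0.88,"y":-0.97,"z":0,"rx":0,"ry":0,"rz":0},{"grip":1,"x":0.88,"y":-0.97,"z":0,"rx":0,"ry":0,"rz":0},{"grip":1,"x":0.88,"y":-0.97,"z":0,"rx":0,"ry":0,"rz":0},{"grip":1,"x":0.88,"y":-0.97,"z":0,"rx":0,"ry":0,"rz":0},{"grip":1,"x":0.88,"y":-0.97,"z":0,"rx":0,"ry":0,"rz":0},{"grip":1,"x":0.88,"y":-0.97,"z":0.5,"rx":0,"ry":0,"rz":0},{"grip":1,"x":0.88,"y":-0.97,"z":0.5,"rx":0,"ry":0,"rz":0}]' | tail -5 | head -1
python3 -m creep '[{"grip":1,"x":0.88,"y":-0.97,"z":0.6,"rx":0,"ry":0,"rz":0},{"grip":1,"x":0.88,"y":-0.97,"z":0.6,"rx":0,"ry":0,"rz":0},{"grip":1,"x":0.88,"y":-0.97,"z":0.6,"rx":0,"ry":0,"rz":0},{"grip":1,"x":0.88,"y":-0.97,"z":0.6,"rx":0,"ry":0,"rz":0},{"grip":1,"x":0.88,"y":-0.97,"z":0.6,"rx":0,"ry":0,"rz":0}]' | tail -5 | head -1
python3 -m creep '[{"grip":1,"x":0,"y":0,"z":0,"rx":0,"ry":0,"rz":-1},{"grip":1,"x":0,"y":0,"z":0,"rx":0,"ry":0,"rz":-1},{"grip":1,"x":0,"y":0,"z":0,"rx":0,"ry":0,"rz":-1},{"grip":1,"x":0,"y":0,"z":0,"rx":0,"ry":0,"rz":-1},{"grip":1,"x":0,"y":0,"z":0,"rx":0,"ry":0,"rz":-1},{"grip":1,"x":0,"y":0,"z":0,"rx":0,"ry":0,"rz":-1},{"grip":1,"x":0,"y":0,"z":0,"rx":0,"ry":0,"rz":-1},{"grip":1,"x":0,"y":0,"z":0,"rx":0,"ry":0,"rz":-1}]' | tail -5 | head -1
python3 -m creep '[{"grip":1,"x":0,"y":0,"z":0,"rx":0,"ry":0,"rz":-1},{"grip":1,"x":0,"y":0,"z":0,"rx":0,"ry":0,"rz":-1},{"grip":1,"x":0,"y":0,"z":0,"rx":0,"ry":0,"rz":-1},{"grip":1,"x":0,"y":0,"z":0,"rx":0,"ry":0,"rz":-1},{"grip":1,"x":0,"y":0,"z":0,"rx":0,"ry":0,"rz":-1},{"grip":1,"x":0,"y":0,"z":0,"rx":0,"ry":0,"rz":-1},{"grip":1,"x":0,"y":0,"z":0,"rx":0,"ry":0,"rz":-1},{"grip":1,"x":0,"y":0,"z":0,"rx":0,"ry":0,"rz":-1}]' | tail -5 | head -1
python3 -m creep '[{"grip":1,"x":0,"y":0,"z":0,"rx":0,"ry":0,"rz":-1},{"grip":1,"x":0,"y":0,"z":0,"rx":0,"ry":0,"rz":-1},{"grip":1,"x":0,"y":0,"z":0,"rx":0,"ry":0,"rz":-1},{"grip":1,"x":0,"y":0,"z":0,"rx":0,"ry":0,"rz":-1},{"grip":1,"x":0,"y":0,"z":0,"rx":0,"ry":0,"rz":-1},{"grip":1,"x":0,"y":0,"z":0,"rx":0,"ry":0,"rz":-0.7}]' | tail -5 | head -1
python3 - <<'E'
from h import *
p=imaging.get_image('wrist'); save(p,'w2')
for n in ['sander1','sander1_inlet']:
  for d in finder.landmark_of(n,p):
    if d['confidence']>.2: print(n,np.round(d['xyz'],3),round(d['confidence'],2),pix(p,d['xyz']))
plan([0.388,0.29,0.075],1.82)
E
```

```text
tcp_pos: [0.4923, 0.2097, 0.2396]
tcp_pos: [0.3883, 0.2894, 0.1792]
tcp_pos: [0.3892, 0.2889, 0.1797]
tcp_pos: [0.3892, 0.2889, 0.1796]
tcp_pos: [0.3892, 0.2889, 0.1796]
sander1 [0.392 0.284 0.   ] 0.55 [250. 171.]
t 14.4 tcp [0.3892 0.2889 0.1796] x [-0.97  -0.243  0.   ] z [-0.  0. -1.] F [-1.  -0.   0.7] w 1.001 g 0.0 j [ 0.56 -0.03  1.63  0.    1.54 -1.25]
turn units [ 0.   -0.   -0.04] | shift if first [0.04 0.07 5.23] | shift after turn [0.04 0.07 5.23]
```

View pics/w2.png

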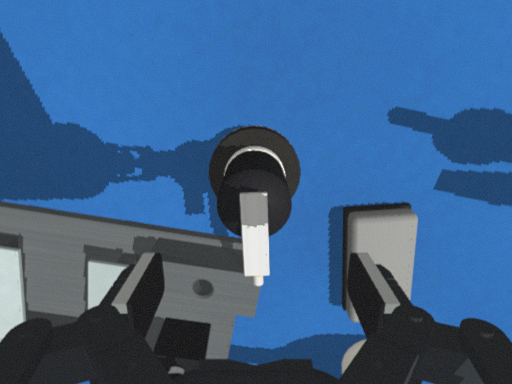

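```bash
cat >> h.py <<'E'
def ray(p,uv,z):
    E=p['extrinsics']; d=E[:3,:3].T@np.array([(uv[0]-p['cx'])/p['fx'],(uv[1]-p['cy'])/p['fy'],1]); c=-E[:3,:3].T@E[:3,3]
    return c+d*(z-c[2])/d[2]
E
python3 - <<'E'
from h import *
p=imaging.get_image('wrist')
print(ray(p,(255,173),.009),ray(p,(254,201),.092),ray(p,(258,284),.062))
E
```

```text
[0.39049629 0.2887926  0.009     ] [0.386283   0.28716882 0.092     ] [0.47139222 0.31177759 0.062     ]
```

```bash
python3 -m creep '[{"grip":1,"x":0,"y":0,"z":1,"rx":0,"ry":0,"rz":0},{"grip":1,"x":0,"y":0,"z":1,"rx":0,"ry":0,"rz":0},{"grip":1,"x":0,"y":0,"z":1,"rx":0,"ry":0,"rz":0},{"grip":1,"x":0,"y":0,"z":1,"rx":0,"ry":0,"rz":0},{"grip":1,"x":0,"y":0,"z":1,"rx":0,"ry":0,"rz":0},{"grip":1,"x":0,"y":0,"z":0.2,"rx":0,"ry":0,"rz":0}]' | tail -5
python3 -m creep '[{"grip":-1,"x":0,"y":0,"z":0,"rx":0,"ry":0,"rz":0},{"grip":-1,"x":0,"y":0,"z":0,"rx":0,"ry":0,"rz":0},{"grip":-1,"x":0,"y":0,"z":0,"rx":0,"ry":0,"rz":0},{"grip":-1,"x":0,"y":0,"z":0,"rx":0,"ry":0,"rz":0},{"grip":-1,"x":0,"y":0,"z":0,"rx":0,"ry":0,"rz":0},{"grip":-1,"x":0,"y":0,"z":0,"rx":0,"ry":0,"rz":0}]' 60 | tail -5
python3 -m creep '[{"grip":-1,"x":0,"y":0,"z":-1,"rx":0,"ry":0,"rz":0},{"grip":-1,"x":0,"y":0,"z":-1,"rx":0,"ry":0,"rz":0},{"grip":-1,"x":0,"y":0,"z":-0.5,"rx":0,"ry":0,"rz":0},{"grip":-1,"x":0,"y":0,"z":0,"rx":0,"ry":0,"rz":0.7},{"grip":-1,"x":0,"y":0,"z":0,"rx":0,"ry":0,"rz":0.7},{"grip":-1,"x":0,"y":0,"z":0,"rx":0,"ry":0,"rz":0.7},{"grip":-1,"x":0,"y":0,"z":0,"rx":0,"ry":0,"rz":0}]' 60 | tail -5
python3 - <<'E'
from h import *
plan(D(-.125,.12,.125),1.65); p=imaging.get_image('wrist'); save(p,'w3')
E
```

```text
tcp_pos: [0.388, 0.2881, 0.0733]
eef_rot: [-0.123, 0.992, -0.001, -0.002]
wrist_force: [-0.4, -0.9, -0.8]
width: 1.002
grip_force: 0.0
tcp_pos: [0.3901, 0.2891, 0.0774]
eef_rot: [-0.123, 0.992, 0.0, 0.001]
wrist_force: [-1.0, -4.8, 5.8]
width: 0.597
grip_force: 62.5
tcp_pos: [0.3888, 0.2887, 0.1249]
eef_rot: [-0.039, 0.999, -0.0, -0.001]
wrist_force: [-0.5, -0.5, -5.6]
width: 0.595
grip_force: 64.5
t 16.35 tcp [0.3888 0.2887 0.1249] x [-0.997 -0.079  0.001] z [-0.001 -0.001 -1.   ] F [-0.5 -0.5 -5.6] w 0.595 g 64.5 j [ 0.56  0.02  1.69  0.    1.43 -1.09]
turn units [-0.01 -0.02 -0.01] | shift if first [-1.17 -8.4  -0.  ] | shift after turn [-1.17 -8.4  -0.01]
```

View pics/w3.png

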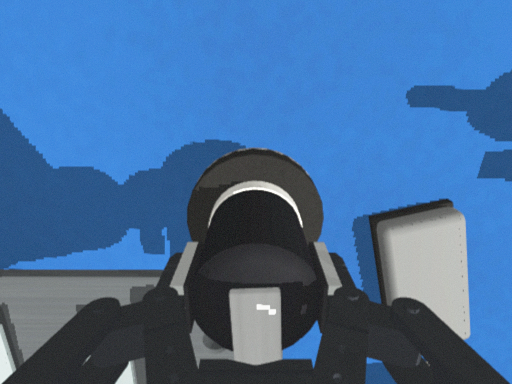

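```bash
python3 -m creep '[{"grip":-1,"x":0,"y":-1,"z":0,"rx":0,"ry":0,"rz":0},{"grip":-1,"x":0,"y":-1,"z":0,"rx":0,"ry":0,"rz":0},{"grip":-1,"x":0,"y":-1,"z":0,"rx":0,"ry":0,"rz":0},{"grip":-1,"x":0,"y":-1,"z":0,"rx":0,"ry":0,"rz":0},{"grip":-1,"x":0,"y":-1,"z":0,"rx":0,"ry":0,"rz":0},{"grip":-1,"x":0,"y":-1,"z":0,"rx":0,"ry":0,"rz":0},{"grip":-1,"x":-0.6,"y":-1,"z":0,"rx":0,"ry":0,"rz":0},{"grip":-1,"x":-0.5,"y":-1,"z":0,"rx":0,"ry":0,"rz":0}]' 60 | tail -5|head -1
python3 -m creep '[{"grip":-1,"x":0,"y":-0.4,"z":0.5,"rx":0,"ry":0,"rz":0},{"grip":-1,"x":0,"y":0,"z":0.6,"rx":0,"ry":0,"rz":0},{"grip":-1,"x":0,"y":0,"z":0.5,"rx":0,"ry":0,"rz":0},{"grip":-1,"x":0,"y":0,"z":0,"rx":0,"ry":0,"rz":0}]' 60 | tail -5
python3 - <<'E'
from h import *
plan(D(0,.12,.093),1.65); p=imaging.get_image('wrist'); save(p,'w4')
for d in finder.landmark_of('bay1',p):
    if d['confidence']>.2: print(np.round(d['xyz'],3),round(d['confidence'],2),U(d['xyz']))
E
```

```text
tcp_pos: [0.424, 0.1304, 0.1255]
tcp_pos: [0.4227, 0.1236, 0.0912]
eef_rot: [-0.04, 0.999, -0.0, -0.002]
wrist_force: [-0.4, 0.1, -6.0]
width: 0.592
grip_force: 65.1
t 17.6 tcp [0.4227 0.1236 0.0912] x [-0.997 -0.08   0.005] z [-0.005 -0.001 -1.   ] F [-0.4  0.1 -6. ] w 0.592 g 65.1 j [ 0.2  -0.06  1.85  0.    1.36 -1.45]
turn units [-0.   -0.06  0.02] | shift if first [-6.38 -0.04 -0.12] | shift after turn [-6.38 -0.03 -0.09]
```

View pics/w4.png

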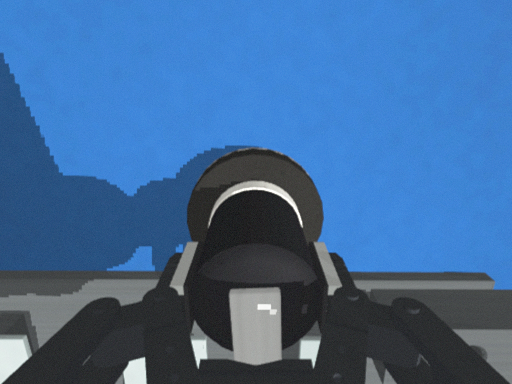

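```bash
python3 -m creep '[{"grip":-1,"x":-0.5,"y":0,"z":-0.1,"rx":0,"ry":0,"rz":0},{"grip":-1,"x":-0.5,"y":0,"z":0,"rx":0,"ry":0,"rz":0},{"grip":-1,"x":-0.5,"y":0,"z":0,"rx":0,"ry":0,"rz":0},{"grip":-1,"x":-0.5,"y":0,"z":0,"rx":0,"ry":0,"rz":0},{"grip":-1,"x":-0.5,"y":0,"z":0,"rx":0,"ry":0,"rz":0}]' 60 | tail -5|head -3
python3 -m creep '[{"grip":-1,"x":-0.5,"y":0,"z":0,"rx":0,"ry":0,"rz":0},{"grip":-1,"x":-0.5,"y":0,"z":0,"rx":0,"ry":0,"rz":0},{"grip":-1,"x":-0.5,"y":0,"z":0,"rx":0,"ry":0,"rz":0},{"grip":-1,"x":-0.5,"y":0,"z":0,"rx":0,"ry":0,"rz":0}]' 60 | tail -5|head -3
python3 - <<'E'
from h import *
plan(D(0,.12,.093),1.65)
E
```

```text
tcp_pos: [0.4754, 0.1272, 0.0956]
eef_rot: [-0.04, 0.999, 0.0, 0.0]
wrist_force: [-0.8, -0.5, -6.4]
tcp_pos: [0.515, 0.1304, 0.0957]
eef_rot: [-0.04, 0.999, 0.0, -0.0]
wrist_force: [-0.3, 0.6, -6.4]
t 18.6 tcp [0.515  0.1304 0.0957] x [-0.997 -0.079  0.   ] z [-0.  0. -1.] F [-0.3  0.6 -6.4] w 0.594 g 65.1 j [ 0.18  0.18  1.58  0.    1.38 -1.47]
turn units [ 0. -0. -0.] | shift if first [-1.75 -0.    0.13] | shift after turn [-1.75 -0.    0.13]
```

```bash
python3 -m creep '[{"grip":-1,"x":-0.45,"y":0,"z":0,"rx":0,"ry":0,"rz":0},{"grip":-1,"x":-0.45,"y":0,"z":0,"rx":0,"ry":0,"rz":0},{"grip":-1,"x":-0.45,"y":0,"z":0.1,"rx":0,"ry":0,"rz":0},{"grip":-1,"x":-0.35,"y":0,"z":0.1,"rx":0,"ry":0,"rz":0},{"grip":-1,"x":0,"y":0,"z":0.1,"rx":0,"ry":0,"rz":0},{"grip":-1,"x":0,"y":0,"z":0,"rx":0,"ry":0,"rz":0}]' 60 | tail -5
python3 - <<'E'
from h import *
plan(D(0,.12,.089),1.65)
E
```

```text
tcp_pos: [0.5481, 0.133, 0.0895]
eef_rot: [-0.04, 0.999, 0.0, -0.0]
wrist_force: [-0.5, 0.3, -5.1]
width: 0.595
grip_force: 64.9
t 19.2 tcp [0.5481 0.133  0.0895] x [-0.997 -0.079  0.   ] z [-0.  0. -1.] F [-0.5  0.3 -5.1] w 0.595 g 64.9 j [ 0.17  0.27  1.49  0.    1.38 -1.48]
turn units [ 0. -0.  0.] | shift if first [-0.09 -0.    0.03] | shift after turn [-0.09 -0.    0.03]
```

Nearly seated; push rearwards 2–3 mm, release and back up.

```bash
python3 -m creep '[{"grip":-1,"x":-0.1,"y":0,"z":0.05,"rx":0,"ry":0,"rz":0},{"grip":-1,"x":0,"y":0,"z":0,"rx":0,"ry":0,"rz":0}]' 60 | tail -5
python3 -m creep '[{"grip":1,"x":0,"y":0,"z":0,"rx":0,"ry":0,"rz":0},{"grip":1,"x":0,"y":0,"z":0,"rx":0,"ry":0,"rz":0},{"grip":1,"x":0,"y":0,"z":0,"rx":0,"ry":0,"rz":0},{"grip":1,"x":0,"y":0,"z":0,"rx":0,"ry":0,"rz":0},{"grip":1,"x":0,"y":0,"z":-0.5,"rx":0,"ry":0,"rz":0},{"grip":1,"x":0,"y":0,"z":-1,"rx":0,"ry":0,"rz":0},{"grip":1,"x":0,"y":0,"z":-1,"rx":0,"ry":0,"rz":0},{"grip":1,"x":0,"y":0,"z":-1,"rx":0,"ry":0,"rz":0}]' 60 | tail -5
python3 -m creep '[{"grip":1,"x":1,"y":0,"z":-1,"rx":0,"ry":0,"rz":0},{"grip":1,"x":1,"y":0,"z":-1,"rx":0,"ry":0,"rz":0},{"grip":1,"x":1,"y":0,"z":-0.5,"rx":0,"ry":0,"rz":0},{"grip":1,"x":1,"y":0,"z":0,"rx":0,"ry":0,"rz":0},{"grip":1,"x":1,"y":0,"z":0,"rx":0,"ry":0,"rz":0}]' | tail -5|head -1
python3 - <<'E'
from h import *
for c in ['scene','top','wrist']:
    p=imaging.get_image(c)
    for n in ['sander1','sander1_inlet']:
        for d in finder.landmark_of(n,p):
            if d['confidence']>.2: print(c,n,np.round(d['xyz'],3),round(d['confidence'],2),U(d['xyz']))
    if c=='top': save(p,'top2')
cv2.imwrite('pics/c1.png',cv2.resize(cv2.imread('pics/top2.png')[120:270,150:420],None,fx=2.9,fy=2.9,interpolation=cv2.INTER_CUBIC))
plan([.388,-.28,.2],1.65)
E
```

```text
tcp_pos: [0.5502, 0.1332, 0.0895]
eef_rot: [-0.04, 0.999, 0.0, 0.0]
wrist_force: [-2.1, -0.8, 1.2]
width: 0.592
grip_force: 65.6
tcp_pos: [0.5502, 0.1332, 0.1604]
eef_rot: [-0.04, 0.999, 0.0, 0.0]
wrist_force: [0.5, -0.0, -0.1]
width: 0.997
grip_force: 0.0
tcp_pos: [0.4499, 0.1252, 0.2101]
scene sander1 [ 0.389 -0.284 -0.001] 0.98 [-0.1938 -0.2834 -0.0008]
scene sander1 [ 0.522 -0.41   0.   ] 0.74 [-7.170e-02 -4.188e-01  3.000e-04]
scene sander1 [0.549 0.132 0.013] 0.59 [-0.001   0.1191  0.0132]
scene sander1_inlet [0.633 0.144 0.076] 0.66 [0.0841 0.1239 0.0755]
top sander1 [ 0.387 -0.277  0.002] 0.85 [-0.1955 -0.2757  0.0023]
top sander1 [0.546 0.136 0.013] 0.81 [-0.0036  0.123   0.0126]
top sander1 [ 0.518 -0.41   0.003] 0.59 [-0.0751 -0.4186  0.0027]
top sander1_inlet [0.627 0.143 0.077] 0.56 [0.0774 0.1233 0.0774]
wrist sander1 [0.549 0.132 0.012] 0.62 [-0.0006  0.1189  0.0124]
t 21.15 tcp [0.4508 0.1252 0.2086] x [-0.997 -0.079  0.   ] z [-0. -0. -1.] F [-0.7  0.4  0.5] w 0.996 g 0.0 j [ 0.19 -0.09  1.63  0.    1.6  -1.46]
turn units [ 0. -0. -0.] | shift if first [  4.73 -19.95   0.43] | shift after turn [  4.73 -19.95   0.43]
```

View pics/c1.png

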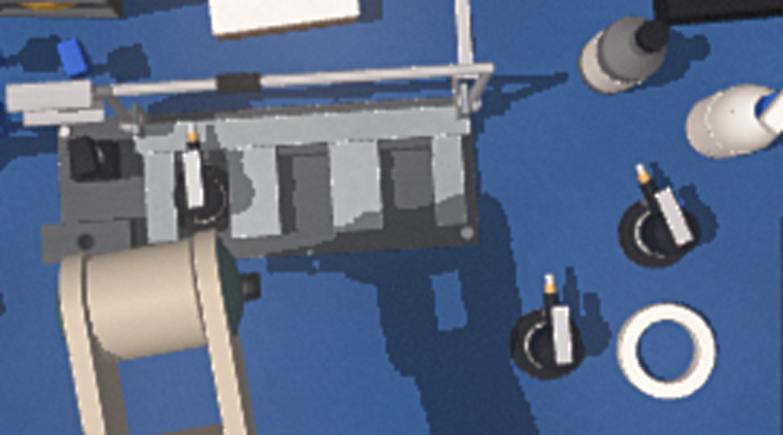

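```bash
python3 - <<'E'
from h import *
p=imaging.get_image('top')
for t,b in [((339.3,215.5),(.388,-.280)),((371.0,178.5),(.520,-.409))]:
    X=ray(p,t,.062); print(X, np.arctan2(X[1]-b[1],X[0]-b[0]), np.hypot(X[1]-b[1],X[0]-b[0]))
h=ray(p,(179.7,203.1),.052); print('hole',h,U(h))
for d in finder.landmark_of('striker_mid',p): print(d['confidence'],np.round(d['xyz'],4),U(d['xyz']))
plan([.388,-.28,.2],1.65)
E
```

```text
[ 0.46412051 -0.27039161  0.062     ] 0.12556204032480694 0.07672452930956268
[ 0.58916811 -0.37521767  0.062     ] 0.45433193772401215 0.07697709472394497
hole [0.4965072  0.26478081 0.052     ] [-0.0427  0.2555  0.052 ]
t 21.25 tcp [0.4506 0.1252 0.2085] x [-0.997 -0.079  0.   ] z [-0.  0. -1.] F [-0.3 -0.3 -0.6] w 0.999 g 0.0 j [ 0.19 -0.09  1.63  0.    1.6  -1.46]
turn units [ 0.   -0.01 -0.  ] | shift if first [  4.72 -19.95   0.43] | shift after turn [  4.73 -19.95   0.43]
```

```bash
python3 -m creep '[{"grip":1,"x":0.24,"y":-1,"z":0,"rx":0,"ry":0,"rz":0},{"grip":1,"x":0.24,"y":-1,"z":0,"rx":0,"ry":0,"rz":0},{"grip":1,"x":0.24,"y":-1,"z":0,"rx":0,"ry":0,"rz":0},{"grip":1,"x":0.24,"y":-1,"z":0,"rx":0,"ry":0,"rz":0},{"grip":1,"x":0.24,"y":-1,"z":0,"rx":0,"ry":0,"rz":0},{"grip":1,"x":0.24,"y":-1,"z":0,"rx":0,"ry":0,"rz":0},{"grip":1,"x":0.24,"y":-1,"z":0,"rx":0,"ry":0,"rz":0},{"grip":1,"x":0.24,"y":-1,"z":0,"rx":0,"ry":0,"rz":0}]' | tail -5 | head -1
python3 -m creep '[{"grip":1,"x":0.24,"y":-1,"z":0,"rx":0,"ry":0,"rz":0},{"grip":1,"x":0.24,"y":-1,"z":0,"rx":0,"ry":0,"rz":0},{"grip":1,"x":0.24,"y":-1,"z":0,"rx":0,"ry":0,"rz":0},{"grip":1,"x":0.24,"y":-1,"z":0,"rx":0,"ry":0,"rz":0},{"grip":1,"x":0.24,"y":-1,"z":0,"rx":0,"ry":0,"rz":0},{"grip":1,"x":0.24,"y":-1,"z":0,"rx":0,"ry":0,"rz":0},{"grip":1,"x":0.24,"y":-1,"z":0,"rx":0,"ry":0,"rz":0},{"grip":1,"x":0.24,"y":-1,"z":0,"rx":0,"ry":0,"rz":0}]' | tail -5 | head -1
python3 -m creep '[{"grip":1,"x":0.24,"y":-1,"z":0,"rx":0,"ry":0,"rz":0},{"grip":1,"x":0.24,"y":-1,"z":0,"rx":0,"ry":0,"rz":0},{"grip":1,"x":0.24,"y":-1,"z":0.5,"rx":0,"ry":0,"rz":0},{"grip":1,"x":0.24,"y":-1,"z":0.5,"rx":0,"ry":0,"rz":0},{"grip":1,"x":0,"y":0,"z":0.4,"rx":0,"ry":0,"rz":-0.5},{"grip":1,"x":0,"y":0,"z":0,"rx":0,"ry":0,"rz":0}]' | tail -5 | head -1
python3 - <<'E'
from h import *
p=imaging.get_image('wrist'); save(p,'w5')
b=[]
for d in finder.landmark_of('sander1',p):
    if d['confidence']>.2: print(np.round(d['xyz'],3),round(d['confidence'],2),pix(p,d['xyz']))
for d in finder.landmark_of('sander1_inlet',p):
    if d['confidence']>.2: print('in',np.round(d['xyz'],3),round(d['confidence'],2),pix(p,d['xyz']))
plan([.388,-.28,.075],1.69)
E
```

```text
tcp_pos: [0.4247, -0.0382, 0.2087]
tcp_pos: [0.399, -0.2008, 0.2086]
tcp_pos: [0.3858, -0.2812, 0.1792]
[ 0.385 -0.275  0.003] 0.86 [262. 170.]
[ 0.517 -0.409  0.004] 0.66 [121. 275.]
[ 0.466 -0.27   0.064] 0.53 [257. 281.]
t 23.6 tcp [ 0.3866 -0.281   0.1811] x [-0.993 -0.118 -0.   ] z [ 0.001 -0.    -1.   ] F [-0.  -0.  -0.8] w 0.999 g 0.0 j [-0.71 -0.05  1.64  0.    1.54 -2.4 ]
turn units [-0.    0.01 -0.01] | shift if first [-0.07  0.04  5.31] | shift after turn [-0.07  0.04  5.31]
```

View pics/w5.png

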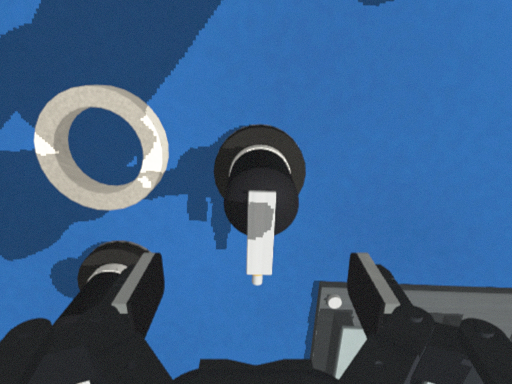

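```bash
python3 -m creep '[{"grip":1,"x":0,"y":0.15,"z":1,"rx":0,"ry":0,"rz":0},{"grip":1,"x":0,"y":0,"z":1,"rx":0,"ry":0,"rz":0},{"grip":1,"x":0,"y":0,"z":1,"rx":0,"ry":0,"rz":0},{"grip":1,"x":0,"y":0,"z":1,"rx":0,"ry":0,"rz":0},{"grip":1,"x":0,"y":0,"z":1,"rx":0,"ry":0,"rz":0},{"grip":1,"x":0,"y":0,"z":0.2,"rx":0,"ry":0,"rz":0}]' | tail -5
python3 -m creep '[{"grip":-1,"x":0,"y":0,"z":0,"rx":0,"ry":0,"rz":0},{"grip":-1,"x":0,"y":0,"z":0,"rx":0,"ry":0,"rz":0},{"grip":-1,"x":0,"y":0,"z":0,"rx":0,"ry":0,"rz":0},{"grip":-1,"x":0,"y":0,"z":0,"rx":0,"ry":0,"rz":0},{"grip":-1,"x":0,"y":0,"z":0,"rx":0,"ry":0,"rz":0},{"grip":-1,"x":0,"y":0,"z":0,"rx":0,"ry":0,"rz":0}]' 60 | tail -5
python3 -m creep '[{"grip":-1,"x":0,"y":0,"z":-1,"rx":0,"ry":0,"rz":0.5},{"grip":-1,"x":0,"y":0,"z":-1,"rx":0,"ry":0,"rz":0},{"grip":-1,"x":0,"y":0,"z":-0.5,"rx":0,"ry":0,"rz":0},{"grip":-1,"x":0,"y":0,"z":0,"rx":0,"ry":0,"rz":0}]' 60 | tail -5
python3 - <<'E'
from h import *
plan(D(-.125,0,.095),1.65); 
E
```

```text
tcp_pos: [0.3854, -0.2771, 0.075]
eef_rot: [-0.06, 0.998, 0.001, -0.001]
wrist_force: [-0.1, 0.8, -0.2]
width: 1.003
grip_force: 0.0
tcp_pos: [0.3868, -0.2783, 0.0785]
eef_rot: [-0.06, 0.998, -0.001, 0.001]
wrist_force: [-1.0, 3.4, 6.0]
width: 0.594
grip_force: 62.1
tcp_pos: [0.3865, -0.2786, 0.1279]
eef_rot: [-0.04, 0.999, -0.001, 0.001]
wrist_force: [-0.2, -0.0, -5.6]
width: 0.593
grip_force: 64.6
t 25.2 tcp [ 0.3865 -0.2786  0.1279] x [-0.997 -0.079 -0.002] z [ 0.002 -0.002 -1.   ] F [-0.2 -0.  -5.6] w 0.593 g 64.6 j [-0.7  -0.01  1.72  0.    1.43 -2.35]
turn units [-0.02  0.02  0.  ] | shift if first [-3.53 13.87  1.63] | shift after turn [-3.53 13.87  1.65]
```

```bash
python3 -m creep '[{"grip":-1,"x":-0.25,"y":1,"z":0,"rx":0,"ry":0,"rz":0},{"grip":-1,"x":-0.25,"y":1,"z":0,"rx":0,"ry":0,"rz":0},{"grip":-1,"x":-0.25,"y":1,"z":0,"rx":0,"ry":0,"rz":0},{"grip":-1,"x":-0.25,"y":1,"z":0,"rx":0,"ry":0,"rz":0},{"grip":-1,"x":-0.25,"y":1,"z":0,"rx":0,"ry":0,"rz":0},{"grip":-1,"x":-0.25,"y":1,"z":0,"rx":0,"ry":0,"rz":0},{"grip":-1,"x":-0.25,"y":1,"z":0,"rx":0,"ry":0,"rz":0}]' 60 | tail -5|head -1
python3 -m creep '[{"grip":-1,"x":-0.25,"y":1,"z":0,"rx":0,"ry":0,"rz":0},{"grip":-1,"x":-0.25,"y":1,"z":0,"rx":0,"ry":0,"rz":0},{"grip":-1,"x":-0.25,"y":1,"z":0,"rx":0,"ry":0,"rz":0},{"grip":-1,"x":-0.25,"y":1,"z":0,"rx":0,"ry":0,"rz":0},{"grip":-1,"x":-0.25,"y":1,"z":0,"rx":0,"ry":0,"rz":0},{"grip":-1,"x":-0.25,"y":1,"z":0,"rx":0,"ry":0,"rz":0},{"grip":-1,"x":-0.25,"y":0.87,"z":0,"rx":0,"ry":0,"rz":0}]' 60 | tail -5|head -1
python3 -m creep '[{"grip":-1,"x":0,"y":0,"z":0.5,"rx":0,"ry":0,"rz":0},{"grip":-1,"x":0,"y":0,"z":0.6,"rx":0,"ry":0,"rz":0},{"grip":-1,"x":0,"y":0,"z":0.5,"rx":0,"ry":0,"rz":0},{"grip":-1,"x":0,"y":0,"z":0,"rx":0,"ry":0,"rz":0}]' 60 | tail -5
python3 - <<'E'
from h import *
plan(D(0,0,.095),1.65); 
E
```

```text
tcp_pos: [0.4092, -0.1347, 0.1252]
tcp_pos: [0.4331, 0.005, 0.1252]
tcp_pos: [0.4322, 0.0034, 0.092]
eef_rot: [-0.039, 0.999, 0.0, -0.002]
wrist_force: [-0.5, -0.0, -5.9]
width: 0.59
grip_force: 65.2
t 27.0 tcp [0.4322 0.0034 0.092 ] x [-0.997 -0.078  0.005] z [-0.005  0.    -1.   ] F [-0.5 -0.  -5.9] w 0.59 g 65.2 j [-0.08 -0.09  1.87 -0.    1.37 -1.73]
turn units [ 0.01 -0.06 -0.01] | shift if first [-6.38  0.   -0.18] | shift after turn [-6.38 -0.   -0.15]
```

```bash
python3 -m creep '[{"grip":-1,"x":-0.5,"y":0,"z":-0.1,"rx":0,"ry":0,"rz":0},{"grip":-1,"x":-0.5,"y":0,"z":0,"rx":0,"ry":0,"rz":0},{"grip":-1,"x":-0.5,"y":0,"z":0,"rx":0,"ry":0,"rz":0},{"grip":-1,"x":-0.5,"y":0,"z":0,"rx":0,"ry":0,"rz":0},{"grip":-1,"x":-0.5,"y":0,"z":0,"rx":0,"ry":0,"rz":0}]' 60 | tail -5|head -3
python3 -m creep '[{"grip":-1,"x":-0.5,"y":0,"z":0,"rx":0,"ry":0,"rz":0},{"grip":-1,"x":-0.5,"y":0,"z":0,"rx":0,"ry":0,"rz":0},{"grip":-1,"x":-0.5,"y":0,"z":0,"rx":0,"ry":0,"rz":0},{"grip":-1,"x":-0.5,"y":0,"z":0,"rx":0,"ry":0,"rz":0}]' 60 | tail -5|head -3
python3 -m creep '[{"grip":-1,"x":-0.45,"y":0,"z":0,"rx":0,"ry":0,"rz":0},{"grip":-1,"x":-0.45,"y":0,"z":0,"rx":0,"ry":0,"rz":0},{"grip":-1,"x":-0.45,"y":0,"z":0.1,"rx":0,"ry":0,"rz":0},{"grip":-1,"x":-0.4,"y":0,"z":0.1,"rx":0,"ry":0,"rz":0},{"grip":-1,"x":0,"y":0,"z":0.1,"rx":0,"ry":0,"rz":0},{"grip":-1,"x":0,"y":0,"z":0,"rx":0,"ry":0,"rz":0}]' 60 | tail -5
python3 - <<'E'
from h import *
plan(D(0,0,.0905),1.65)
E
```

```text
tcp_pos: [0.4848, 0.008, 0.0968]
eef_rot: [-0.04, 0.999, 0.0, 0.0]
wrist_force: [0.3, -0.1, -6.0]
tcp_pos: [0.5244, 0.0111, 0.0966]
eef_rot: [-0.04, 0.999, 0.0, -0.0]
wrist_force: [0.5, -0.2, -6.5]
tcp_pos: [0.5586, 0.0139, 0.0906]
eef_rot: [-0.04, 0.999, 0.0, 0.0]
wrist_force: [-0.2, -0.2, -5.2]
width: 0.588
grip_force: 65.1
t 28.5 tcp [0.5586 0.0139 0.0906] x [-0.997 -0.079 -0.   ] z [ 0.  0. -1.] F [-0.2 -0.2 -5.2] w 0.588 g 65.1 j [-0.04  0.26  1.5   0.    1.38 -1.69]
turn units [0. 0. 0.] | shift if first [-0.04 -0.02  0.01] | shift after turn [-0.04 -0.02  0.01]
```

```bash
python3 -m creep '[{"grip":-1,"x":-0.05,"y":0,"z":0.05,"rx":0,"ry":0,"rz":0},{"grip":-1,"x":0,"y":0,"z":0,"rx":0,"ry":0,"rz":0}]' 60 | tail -5
python3 -m creep '[{"grip":1,"x":0,"y":0,"z":0,"rx":0,"ry":0,"rz":0},{"grip":1,"x":0,"y":0,"z":0,"rx":0,"ry":0,"rz":0},{"grip":1,"x":0,"y":0,"z":0,"rx":0,"ry":0,"rz":0},{"grip":1,"x":0,"y":0,"z":0,"rx":0,"ry":0,"rz":0},{"grip":1,"x":0,"y":0,"z":-0.5,"rx":0,"ry":0,"rz":0},{"grip":1,"x":0,"y":0,"z":-1,"rx":0,"ry":0,"rz":0},{"grip":1,"x":0,"y":0,"z":-1,"rx":0,"ry":0,"rz":0},{"grip":1,"x":0,"y":0,"z":-1,"rx":0,"ry":0,"rz":0}]' 60 | tail -5
python3 -m creep '[{"grip":1,"x":1,"y":0,"z":-1,"rx":0,"ry":0,"rz":0},{"grip":1,"x":1,"y":0,"z":-1,"rx":0,"ry":0,"rz":0},{"grip":1,"x":1,"y":0,"z":-0.5,"rx":0,"ry":0,"rz":0}]' | tail -5|head -1
python3 - <<'E'
from h import *
for c in ['scene','top']:
    p=imaging.get_image(c)
    for n in ['sander1','sander1_inlet']:
        for d in finder.landmark_of(n,p):
            if d['confidence']>.2: print(c,n,np.round(d['xyz'],3),round(d['confidence'],2),U(d['xyz']))
plan([.52,-.409,.19],1.97)
E
```

```text
tcp_pos: [0.5594, 0.014, 0.0906]
eef_rot: [-0.04, 0.999, 0.0, 0.0]
wrist_force: [-4.7, 1.5, 2.1]
width: 0.588
grip_force: 65.8
tcp_pos: [0.5595, 0.0139, 0.1613]
eef_rot: [-0.04, 0.999, 0.0, 0.0]
wrist_force: [0.3, 0.0, -0.3]
width: 0.998
grip_force: 0.0
tcp_pos: [0.4996, 0.0091, 0.2125]
scene sander1 [0.559 0.015 0.011] 0.89 [-0.0008  0.0017  0.0108]
scene sander1 [0.548 0.134 0.013] 0.68 [-0.0022  0.1216  0.0127]
scene sander1 [0.553 0.134 0.01 ] 0.6 [0.0033 0.1204 0.0096]
scene sander1 [ 0.526 -0.408  0.   ] 0.55 [-6.670e-02 -4.175e-01  2.000e-04]
scene sander1_inlet [0.634 0.142 0.072] 0.56 [0.0845 0.122  0.0725]
top sander1 [ 0.521 -0.408  0.002] 0.73 [-0.0719 -0.4168  0.0022]
top sander1 [0.548 0.137 0.015] 0.6 [-0.0021  0.1242  0.0152]
top sander1 [0.561 0.014 0.012] 0.56 [0.0017 0.0003 0.0122]
top sander1_inlet [0.627 0.142 0.076] 0.8 [0.0777 0.1222 0.0756]
t 30.1 tcp [0.4999 0.0092 0.2092] x [-0.997 -0.079  0.001] z [-0.001  0.    -1.   ] F [ 0.1 -0.1  0.2] w 1.0 g 0.0 j [-0.06 -0.    1.54  0.    1.6  -1.71]
turn units [ 0.   -0.01 -4.  ] | shift if first [  0.65 -20.92   0.96] | shift after turn [  7.2  -19.66   0.96]
```

```bash
python3 -m creep '[{"grip":1,"x":0.03,"y":-1,"z":0,"rx":0,"ry":0,"rz":0},{"grip":1,"x":0.03,"y":-1,"z":0,"rx":0,"ry":0,"rz":0},{"grip":1,"x":0.03,"y":-1,"z":0,"rx":0,"ry":0,"rz":0},{"grip":1,"x":0.03,"y":-1,"z":0,"rx":0,"ry":0,"rz":0},{"grip":1,"x":0.03,"y":-1,"z":0,"rx":0,"ry":0,"rz":0},{"grip":1,"x":0.03,"y":-1,"z":0,"rx":0,"ry":0,"rz":0},{"grip":1,"x":0.03,"y":-1,"z":0,"rx":0,"ry":0,"rz":0},{"grip":1,"x":0.03,"y":-1,"z":0,"rx":0,"ry":0,"rz":0}]' | tail -5 | head -1
python3 -m creep '[{"grip":1,"x":0.03,"y":-1,"z":0,"rx":0,"ry":0,"rz":0},{"grip":1,"x":0.03,"y":-1,"z":0,"rx":0,"ry":0,"rz":0},{"grip":1,"x":0.03,"y":-1,"z":0,"rx":0,"ry":0,"rz":0},{"grip":1,"x":0.03,"y":-1,"z":0,"rx":0,"ry":0,"rz":0},{"grip":1,"x":0.03,"y":-1,"z":0,"rx":0,"ry":0,"rz":0},{"grip":1,"x":0.03,"y":-1,"z":0,"rx":0,"ry":0,"rz":0},{"grip":1,"x":0.03,"y":-1,"z":0,"rx":0,"ry":0,"rz":0},{"grip":1,"x":0.03,"y":-1,"z":0,"rx":0,"ry":0,"rz":0}]' | tail -5 | head -1
python3 -m creep '[{"grip":1,"x":0.03,"y":-1,"z":0,"rx":0,"ry":0,"rz":0},{"grip":1,"x":0.03,"y":-1,"z":0,"rx":0,"ry":0,"rz":0},{"grip":1,"x":0.03,"y":-1,"z":0,"rx":0,"ry":0,"rz":0},{"grip":1,"x":0.03,"y":-1,"z":0.5,"rx":0,"ry":0,"rz":-1},{"grip":1,"x":0,"y":-0.9,"z":0.5,"rx":0,"ry":0,"rz":-1},{"grip":1,"x":0,"y":0,"z":0,"rx":0,"ry":0,"rz":-1},{"grip":1,"x":0,"y":0,"z":0,"rx":0,"ry":0,"rz":-1},{"grip":1,"x":0,"y":0,"z":0,"rx":0,"ry":0,"rz":0}]' | tail -5 | head -1
python3 - <<'E'
from h import *
p=imaging.get_image('wrist'); save(p,'w6')
for n in ['sander1','sander1_inlet']:
  for d in finder.landmark_of(n,p):
    if d['confidence']>.2: print(n,np.round(d['xyz'],3),round(d['confidence'],2),pix(p,d['xyz']))
plan([.521,-.408,.075],1.97)
E
```

```text
tcp_pos: [0.5077, -0.1516, 0.2086]
tcp_pos: [0.5156, -0.3115, 0.2083]
tcp_pos: [0.5223, -0.4085, 0.188]
sander1 [ 0.518 -0.408  0.001] 0.84 [258. 163.]
sander1 [ 0.648 -0.481 -0.002] 0.5 [147. 245.]
t 32.65 tcp [ 0.5223 -0.4082  0.189 ] x [-0.922 -0.387  0.   ] z [-0.001  0.001 -1.   ] F [1.2 0.2 0.2] w 0.999 g 0.0 j [-0.72  0.47  1.03  0.    1.64 -2.69]
turn units [ 0.01 -0.   -0.02] | shift if first [0.05 0.03 5.7 ] | shift after turn [0.06 0.04 5.7 ]
```

View pics/w6.png

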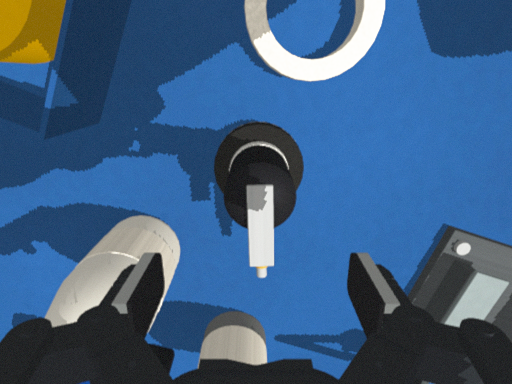

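```bash
python3 -m creep '[{"grip":1,"x":0.1,"y":0,"z":1,"rx":0,"ry":0,"rz":0},{"grip":1,"x":0,"y":0,"z":1,"rx":0,"ry":0,"rz":0},{"grip":1,"x":0,"y":0,"z":1,"rx":0,"ry":0,"rz":0},{"grip":1,"x":0,"y":0,"z":1,"rx":0,"ry":0,"rz":0},{"grip":1,"x":0,"y":0,"z":1,"rx":0,"ry":0,"rz":0},{"grip":1,"x":0,"y":0,"z":0.6,"rx":0,"ry":0,"rz":0}]' | tail -5
python3 -m creep '[{"grip":-1,"x":0,"y":0,"z":0,"rx":0,"ry":0,"rz":0},{"grip":-1,"x":0,"y":0,"z":0,"rx":0,"ry":0,"rz":0},{"grip":-1,"x":0,"y":0,"z":0,"rx":0,"ry":0,"rz":0},{"grip":-1,"x":0,"y":0,"z":0,"rx":0,"ry":0,"rz":0},{"grip":-1,"x":0,"y":0,"z":0,"rx":0,"ry":0,"rz":0},{"grip":-1,"x":0,"y":0,"z":0,"rx":0,"ry":0,"rz":0}]' 60 | tail -5
python3 -m creep '[{"grip":-1,"x":0,"y":0,"z":-1,"rx":0,"ry":0,"rz":0},{"grip":-1,"x":0,"y":0,"z":-1,"rx":0,"ry":0,"rz":0},{"grip":-1,"x":0,"y":0,"z":-0.5,"rx":0,"ry":0,"rz":1},{"grip":-1,"x":0,"y":0,"z":0,"rx":0,"ry":0,"rz":1},{"grip":-1,"x":0,"y":0,"z":0,"rx":0,"ry":0,"rz":1},{"grip":-1,"x":0,"y":0,"z":0,"rx":0,"ry":0,"rz":1},{"grip":-1,"x":0,"y":0,"z":0,"rx":0,"ry":0,"rz":0}]' 60 | tail -5
python3 - <<'E'
from h import *
plan(D(-.125,-.12,.125),1.65); 
E
```

```text
tcp_pos: [0.5199, -0.4085, 0.0756]
eef_rot: [-0.198, 0.98, 0.001, -0.001]
wrist_force: [0.1, -0.4, 0.2]
width: 1.001
grip_force: 0.0
tcp_pos: [0.5209, -0.4092, 0.0794]
eef_rot: [-0.198, 0.98, -0.001, 0.001]
wrist_force: [-1.5, 4.5, 5.8]
width: 0.594
grip_force: 64.1
tcp_pos: [0.5198, -0.4089, 0.1262]
eef_rot: [-0.039, 0.999, 0.001, -0.001]
wrist_force: [0.1, 0.4, -5.8]
width: 0.595
grip_force: 64.3
t 34.55 tcp [ 0.5198 -0.4089  0.1262] x [-0.997 -0.078  0.002] z [-0.002  0.001 -1.   ] F [ 0.1  0.4 -5.8] w 0.595 g 64.3 j [-0.72  0.5   1.12 -0.    1.52 -2.37]
turn units [ 0.02 -0.02 -0.01] | shift if first [ 2.61 14.89  0.08] | shift after turn [ 2.6  14.89  0.06]
```

```bash
python3 -m creep '[{"grip":-1,"x":0.87,"y":0.5,"z":0,"rx":0,"ry":0,"rz":0},{"grip":-1,"x":0.87,"y":1,"z":0,"rx":0,"ry":0,"rz":0},{"grip":-1,"x":0.87,"y":1,"z":0,"rx":0,"ry":0,"rz":0},{"grip":-1,"x":0,"y":1,"z":0,"rx":0,"ry":0,"rz":0},{"grip":-1,"x":0,"y":1,"z":0,"rx":0,"ry":0,"rz":0},{"grip":-1,"x":0,"y":1,"z":0,"rx":0,"ry":0,"rz":0},{"grip":-1,"x":0,"y":1,"z":0,"rx":0,"ry":0,"rz":0},{"grip":-1,"x":0,"y":1,"z":0,"rx":0,"ry":0,"rz":0}]' 60 | tail -5|head -1
python3 -m creep '[{"grip":-1,"x":0,"y":1,"z":0,"rx":0,"ry":0,"rz":0},{"grip":-1,"x":0,"y":1,"z":0,"rx":0,"ry":0,"rz":0},{"grip":-1,"x":0,"y":1,"z":0,"rx":0,"ry":0,"rz":0},{"grip":-1,"x":0,"y":1,"z":0,"rx":0,"ry":0,"rz":0},{"grip":-1,"x":0,"y":1,"z":0,"rx":0,"ry":0,"rz":0},{"grip":-1,"x":0,"y":1,"z":0,"rx":0,"ry":0,"rz":0},{"grip":-1,"x":0,"y":1,"z":0,"rx":0,"ry":0,"rz":0},{"grip":-1,"x":0,"y":0.4,"z":0,"rx":0,"ry":0,"rz":0}]' 60 | tail -5|head -1
python3 -m creep '[{"grip":-1,"x":0,"y":0,"z":0.5,"rx":0,"ry":0,"rz":0},{"grip":-1,"x":0,"y":0,"z":0.5,"rx":0,"ry":0,"rz":0},{"grip":-1,"x":0,"y":0,"z":0.5,"rx":0,"ry":0,"rz":0},{"grip":-1,"x":0,"y":0,"z":0,"rx":0,"ry":0,"rz":0}]' 60 | tail -5
python3 - <<'E'
from h import *
plan(D(0,-.12,.096),1.65); 
E
```

```text
tcp_pos: [0.456, -0.2629, 0.1272]
tcp_pos: [0.4443, -0.1148, 0.1273]
tcp_pos: [0.4434, -0.1163, 0.0952]
eef_rot: [-0.039, 0.999, 0.001, -0.002]
wrist_force: [0.6, 0.6, -6.3]
width: 0.595
grip_force: 65.1
t 36.55 tcp [ 0.4434 -0.1163  0.0952] x [-0.997 -0.078  0.004] z [-0.004  0.001 -1.   ] F [ 0.6  0.6 -6.3] w 0.595 g 65.1 j [-0.34 -0.02  1.79 -0.    1.37 -1.99]
turn units [ 0.02 -0.05 -0.01] | shift if first [-6.3   0.02 -0.07] | shift after turn [-6.3   0.01 -0.04]
```

```bash
python3 -m creep '[{"grip":-1,"x":-0.5,"y":0,"z":0,"rx":0,"ry":0,"rz":0},{"grip":-1,"x":-0.5,"y":0,"z":0,"rx":0,"ry":0,"rz":0},{"grip":-1,"x":-0.5,"y":0,"z":0,"rx":0,"ry":0,"rz":0},{"grip":-1,"x":-0.5,"y":0,"z":0,"rx":0,"ry":0,"rz":0},{"grip":-1,"x":-0.5,"y":0,"z":0,"rx":0,"ry":0,"rz":0}]' 60 | tail -5|head -3
python3 -m creep '[{"grip":-1,"x":-0.5,"y":0,"z":0,"rx":0,"ry":0,"rz":0},{"grip":-1,"x":-0.5,"y":0,"z":0,"rx":0,"ry":0,"rz":0},{"grip":-1,"x":-0.5,"y":0,"z":0,"rx":0,"ry":0,"rz":0},{"grip":-1,"x":-0.5,"y":0,"z":0,"rx":0,"ry":0,"rz":0}]' 60 | tail -5|head -3
python3 -m creep '[{"grip":-1,"x":-0.45,"y":0,"z":0,"rx":0,"ry":0,"rz":0},{"grip":-1,"x":-0.45,"y":0,"z":0,"rx":0,"ry":0,"rz":0},{"grip":-1,"x":-0.45,"y":0,"z":0.1,"rx":0,"ry":0,"rz":0},{"grip":-1,"x":-0.4,"y":0,"z":0.1,"rx":0,"ry":0,"rz":0},{"grip":-1,"x":0,"y":0,"z":0.1,"rx":0,"ry":0,"rz":0},{"grip":-1,"x":0,"y":0,"z":0,"rx":0,"ry":0,"rz":0}]' 60 | tail -5
python3 - <<'E'
from h import *
plan(D(0,-.12,.0915),1.65)
E
```

```text
tcp_pos: [0.4957, -0.1121, 0.0978]
eef_rot: [-0.04, 0.999, 0.0, 0.0]
wrist_force: [-0.2, 0.3, -6.4]
tcp_pos: [0.5353, -0.1089, 0.0976]
eef_rot: [-0.04, 0.999, 0.0, -0.0]
wrist_force: [-0.1, 0.2, -6.3]
tcp_pos: [0.5694, -0.1062, 0.0915]
eef_rot: [-0.04, 0.999, 0.0, -0.0]
wrist_force: [0.3, 0.2, -4.6]
width: 0.594
grip_force: 65.0
t 38.05 tcp [ 0.5694 -0.1062  0.0915] x [-0.997 -0.079  0.   ] z [-0.  0. -1.] F [ 0.3  0.2 -4.6] w 0.594 g 65.0 j [-0.25  0.31  1.44  0.    1.39 -1.9 ]
turn units [ 0. -0.  0.] | shift if first [0.01 0.01 0.  ] | shift after turn [0.01 0.01 0.  ]
```

```bash
python3 -m creep '[{"grip":-1,"x":-0.05,"y":0,"z":0.05,"rx":0,"ry":0,"rz":0},{"grip":-1,"x":0,"y":0,"z":0,"rx":0,"ry":0,"rz":0}]' 60 | tail -5
python3 -m creep '[{"grip":1,"x":0,"y":0,"z":0,"rx":0,"ry":0,"rz":0},{"grip":1,"x":0,"y":0,"z":0,"rx":0,"ry":0,"rz":0},{"grip":1,"x":0,"y":0,"z":0,"rx":0,"ry":0,"rz":0},{"grip":1,"x":0,"y":0,"z":0,"rx":0,"ry":0,"rz":0},{"grip":1,"x":0,"y":0,"z":-0.5,"rx":0,"ry":0,"rz":0},{"grip":1,"x":0,"y":0,"z":-1,"rx":0,"ry":0,"rz":0},{"grip":1,"x":0,"y":0,"z":-1,"rx":0,"ry":0,"rz":0},{"grip":1,"x":0,"y":0,"z":-1,"rx":0,"ry":0,"rz":0}]' 60 | tail -5
python3 -m creep '[{"grip":1,"x":1,"y":0,"z":-1,"rx":0,"ry":0,"rz":0},{"grip":1,"x":1,"y":0,"z":-1,"rx":0,"ry":0,"rz":0},{"grip":1,"x":1,"y":0,"z":-0.5,"rx":0,"ry":0,"rz":0}]' | tail -5|head -1
python3 - <<'E'
from h import *
for c in ['scene','top']:
    p=imaging.get_image(c)
    for n in ['sander1','sander1_inlet','bail_grip']:
        for d in finder.landmark_of(n,p):
            if d['confidence']>.2: print(c,n,np.round(d['xyz'],3),round(d['confidence'],2),U(d['xyz']))
# hole viewing: place TCP so camera looks at the striker from straight above
plan(D(-.03,.25,.25),1.65)
plan(D(.10,.06,.26),.08)
E
```

```text
tcp_pos: [0.5702, -0.1062, 0.0915]
eef_rot: [-0.04, 0.999, -0.0, 0.0]
wrist_force: [-2.6, 0.3, 0.7]
width: 0.596
grip_force: 66.0
tcp_pos: [0.5704, -0.1062, 0.1624]
eef_rot: [-0.04, 0.999, -0.0, 0.0]
wrist_force: [-0.2, 1.0, 1.4]
width: 1.005
grip_force: 0.0
tcp_pos: [0.5104, -0.1111, 0.2137]
scene sander1 [0.547 0.136 0.014] 0.83 [-0.0027  0.1231  0.0138]
scene sander1 [0.561 0.012 0.012] 0.78 [ 0.0015 -0.002   0.0115]
scene sander1 [ 0.574 -0.107  0.016] 0.75 [ 0.005  -0.1216  0.0157]
scene sander1_inlet [0.63  0.141 0.077] 0.7 [0.0808 0.121  0.0771]
top sander1 [0.545 0.14  0.015] 0.82 [-0.0047  0.127   0.015 ]
top sander1 [0.559 0.014 0.011] 0.76 [-0.0001  0.0002  0.0107]
top sander1 [0.497 0.259 0.05 ] 0.42 [-0.0426  0.2498  0.0503]
top sander1 [ 0.569 -0.106  0.016] 0.4 [ 0.0003 -0.1202  0.0159]
top sander1_inlet [0.629 0.141 0.074] 0.72 [0.0794 0.1217 0.0745]
top bail_grip [0.66  0.079 0.204] 0.74 [0.105  0.0574 0.2042]
t 39.75 tcp [ 0.5107 -0.1108  0.2099] x [-0.997 -0.079  0.001] z [-0.001  0.001 -1.   ] F [-0.1  0.5 -0. ] w 0.999 g 0.0 j [-0.28  0.06  1.48  0.    1.6  -1.93]
turn units [ 0.01 -0.02  0.  ] | shift if first [-1.42 18.5  -2.  ] | shift after turn [-1.41 18.5  -2.01]
t 39.75 tcp [ 0.5107 -0.1108  0.2099] x [-0.997 -0.079  0.001] z [-0.001  0.001 -1.   ] F [-0.1  0.5 -0. ] w 0.999 g 0.0 j [-0.28  0.06  1.48  0.    1.6  -1.93]
turn units [-1.000e-02 -2.000e-02  1.963e+01] | shift if first [-7.92  9.   -2.51] | shift after turn [ 9.    7.93 -2.51]
```

```bash
python3 -m creep '[{"grip":1,"x":0,"y":1,"z":-0.5,"rx":0,"ry":0,"rz":0},{"grip":1,"x":0,"y":1,"z":-0.5,"rx":0,"ry":0,"rz":0},{"grip":1,"x":0,"y":1,"z":-0.5,"rx":0,"ry":0,"rz":0},{"grip":1,"x":0,"y":1,"z":-0.5,"rx":0,"ry":0,"rz":0},{"grip":1,"x":0,"y":1,"z":0,"rx":0,"ry":0,"rz":0},{"grip":1,"x":0,"y":1,"z":0,"rx":0,"ry":0,"rz":0},{"grip":1,"x":0,"y":1,"z":0,"rx":0,"ry":0,"rz":0},{"grip":1,"x":0,"y":1,"z":0,"rx":0,"ry":0,"rz":0}]' | tail -5 | head -1
python3 -m creep '[{"grip":1,"x":0,"y":1,"z":0,"rx":0,"ry":0,"rz":0},{"grip":1,"x":0,"y":1,"z":0,"rx":0,"ry":0,"rz":0},{"grip":1,"x":0,"y":1,"z":0,"rx":0,"ry":0,"rz":0},{"grip":1,"x":0,"y":1,"z":0,"rx":0,"ry":0,"rz":0},{"grip":1,"x":0,"y":1,"z":0,"rx":0,"ry":0,"rz":0},{"grip":1,"x":0,"y":1,"z":0,"rx":0,"ry":0,"rz":0},{"grip":1,"x":0,"y":1,"z":0,"rx":0,"ry":0,"rz":0},{"grip":1,"x":0,"y":1,"z":0,"rx":0,"ry":0,"rz":0}]' | tail -5 | head -1
python3 -m creep '[{"grip":1,"x":0,"y":1,"z":0,"rx":0,"ry":0,"rz":0},{"grip":1,"x":0,"y":0,"z":0,"rx":0,"ry":0,"rz":0}]' | tail -5 | head -1
python3 - <<'E'
from h import *
st(); p=imaging.get_image('wrist'); save(p,'w7')
for n in ['sander1','striker_mid','parking_hole','pin','bay1']:
  for d in finder.landmark_of(n,p):
    if d['confidence']>.2: print(n,np.round(d['xyz'],3),round(d['confidence'],2),pix(p,d['xyz']),U(d['xyz']))
E
```

```text
tcp_pos: [0.4979, 0.0496, 0.25]
tcp_pos: [0.4852, 0.2091, 0.25]
tcp_pos: [0.4833, 0.23, 0.2498]
t 41.55 tcp [0.4833 0.23   0.2498] x [-0.997 -0.082  0.001] z [-0.001  0.    -1.   ] F [-0.4  0.3 -0.4] w 1.002 g 0.0 j [ 0.37  0.08  1.38  0.    1.68 -1.28]
sander1 [0.558 0.013 0.013] 0.83 [ 68. 203.] [-0.0014  0.      0.0129]
sander1 [0.55  0.128 0.01 ] 0.8 [166. 203.] [0.     0.1154 0.0098]
striker_mid [0.497 0.256 0.053] 0.86 [279. 180.] [-0.043   0.2464  0.053 ]
striker_mid [0.628 0.141 0.076] 0.61 [162. 293.] [0.0781 0.1217 0.0757]
parking_hole [0.591 0.26  0.062] 0.58 [275. 264.] [0.0508 0.2436 0.0623]
pin [ 0.707  0.28  -0.   ] 0.61 [278. 313.] [ 0.1685  0.2533 -0.0005]
pin [ 0.715  0.383 -0.002] 0.55 [351. 322.] [ 0.1847  0.3563 -0.0015]
pin [0.64  0.017 0.077] 0.47 [ 47. 296.] [ 0.0808 -0.0027  0.0772]
bay1 [0.557 0.014 0.011] 0.59 [ 68. 201.] [-0.0025  0.0003  0.0114]
```

View pics/w7.png

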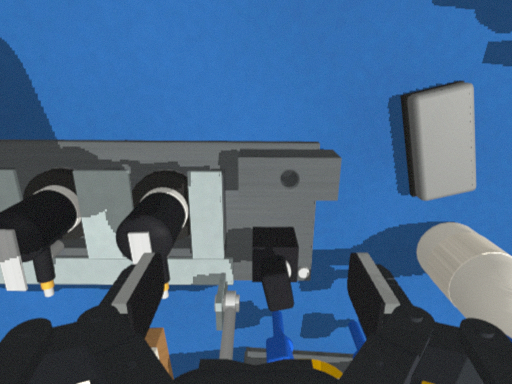

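```bash
python3 - <<'E'
from h import *
p=imaging.get_image('wrist')
g=p['img'].astype(int).sum(2)[165:195,275:305]
m=(g<np.percentile(g,15)).astype(float); yy,xx=np.nonzero(m); print(np.median(xx)+275,np.median(yy)+165)
for uv in [(290,179),(np.median(xx)+275,np.median(yy)+165)]: h=ray(p,uv,.052); print('hole',h,U(h))
q=imaging.get_image('top'); print(pix(q,h)); save(q,'t3')
g=q['img'].astype(int).sum(2)[198:210,172:188]; print(g)
plan(D(.105,.06,.26),.08)
E
```

```text
293.5 178.0
hole [0.496899   0.26393218 0.052     ] [-0.0424  0.2546  0.052 ]
hole [0.4955488  0.26739424 0.052     ] [-0.0435  0.2582  0.052 ]
[179. 203.]
[[628 429 244 186 206 200 196 196 193 181 182 178 190 317 325 314]
 [626 600 285 182 193 201 192 193 188 195 184 176 184 282 317 313]
 [623 643 357 212 186 208 200 195 197 193 188 179 170 204 221 186]
 [604 620 473 260 182 194 196 198 201 192 182 180 178 166 153 146]
 [604 612 604 315 194 192 200 195 193 189 194 190 180 180 147 152]
 [602 611 626 401 248 189 205 203 197 193 198 188 185 178 150 152]
 [599 606 618 567 309 204 188 203 200 191 191 192 185 184 187 186]
 [599 602 614 627 350 226 185 196 200 198 189 184 180 185 231 240]
 [596 601 603 614 452 252 202 191 200 199 189 194 181 191 240 248]
 [600 599 603 615 601 311 227 185 196 197 192 186 181 190 243 244]
 [598 602 595 609 638 381 242 207 191 200 198 195 185 184 194 171]
 [597 596 599 605 611 532 303 237 196 191 194 194 188 206 220 156]]
t 41.95 tcp [0.4838 0.2275 0.2508] x [-0.997 -0.078 -0.   ] z [ 0.  0. -1.] F [0.8 0.7 0.4] w 1.001 g 0.0 j [ 0.37  0.08  1.38 -0.    1.68 -1.28]
turn units [ 0.    0.   19.61] | shift if first [-8.18 -7.95 -0.46] | shift after turn [-7.97  8.17 -0.46]
```

```bash
python3 -m creep '[{"grip":1,"x":0,"y":-1,"z":-0.6,"rx":0,"ry":0,"rz":1},{"grip":1,"x":0,"y":0,"z":-0.6,"rx":0,"ry":0,"rz":1},{"grip":1,"x":0,"y":0,"z":0,"rx":0,"ry":0,"rz":1},{"grip":1,"x":0,"y":0,"z":0,"rx":0,"ry":0,"rz":1},{"grip":1,"x":0,"y":0,"z":0,"rx":0,"ry":0,"rz":1},{"grip":1,"x":0,"y":0,"z":0,"rx":0,"ry":0,"rz":1},{"grip":1,"x":0,"y":0,"z":0,"rx":0,"ry":0,"rz":1},{"grip":1,"x":0,"y":0,"z":0,"rx":0,"ry":0,"rz":1}]' | tail -5 | head -1
python3 -m creep '[{"grip":1,"x":0,"y":0,"z":0,"rx":0,"ry":0,"rz":1},{"grip":1,"x":0,"y":0,"z":0,"rx":0,"ry":0,"rz":1},{"grip":1,"x":0,"y":0,"z":0,"rx":0,"ry":0,"rz":1},{"grip":1,"x":0,"y":0,"z":0,"rx":0,"ry":0,"rz":1},{"grip":1,"x":0,"y":0,"z":0,"rx":0,"ry":0,"rz":1},{"grip":1,"x":0,"y":0,"z":0,"rx":0,"ry":0,"rz":1},{"grip":1,"x":0,"y":0,"z":0,"rx":0,"ry":0,"rz":1}]' | tail -5 | head -1
python3 -m creep '[{"grip":1,"x":0,"y":0,"z":0,"rx":0,"ry":0,"rz":1},{"grip":1,"x":0,"y":0,"z":0,"rx":0,"ry":0,"rz":1},{"grip":1,"x":0,"y":0,"z":0,"rx":0,"ry":0,"rz":1},{"grip":1,"x":0,"y":0,"z":0,"rx":0,"ry":0,"rz":1},{"grip":1,"x":0,"y":0,"z":0,"rx":0,"ry":0,"rz":0.6},{"grip":1,"x":0,"y":0,"z":0,"rx":0,"ry":0,"rz":0}]' | tail -5 | head -1
python3 -c "
from h import *
plan(D(.105,.06,.275),.08)"
```

```text
tcp_pos: [0.4852, 0.2077, 0.2748]
tcp_pos: [0.4852, 0.2077, 0.2748]
tcp_pos: [0.4852, 0.2077, 0.2748]
t 44.05 tcp [0.4852 0.2077 0.2748] x [-0.081  0.997  0.   ] z [ 0.  0. -1.] F [ 0.4  0.3 -0.1] w 1.002 g 0.0 j [0.33 0.06 1.35 0.   1.73 0.25]
turn units [ 0.   -0.    0.01] | shift if first [-6.99  8.17 -0.01] | shift after turn [-6.98  8.18 -0.01]
```

```bash
python3 -m creep '[{"grip":1,"x":-0.88,"y":1,"z":0,"rx":0,"ry":0,"rz":0},{"grip":1,"x":-0.88,"y":1,"z":0,"rx":0,"ry":0,"rz":0},{"grip":1,"x":-0.88,"y":1,"z":0,"rx":0,"ry":0,"rz":0},{"grip":1,"x":-0.88,"y":1,"z":0,"rx":0,"ry":0,"rz":0},{"grip":1,"x":-0.88,"y":1,"z":0,"rx":0,"ry":0,"rz":0},{"grip":1,"x":-0.88,"y":1,"z":0,"rx":0,"ry":0,"rz":0},{"grip":1,"x":-0.88,"y":1,"z":0,"rx":0,"ry":0,"rz":0},{"grip":1,"x":-0.83,"y":1.0,"z":0,"rx":0,"ry":0,"rz":0}]' | tail -5 | head -1
python3 -m creep '[{"grip":1,"x":0,"y":0.18,"z":0.7,"rx":0,"ry":0,"rz":0},{"grip":1,"x":0,"y":0,"z":0.8,"rx":0,"ry":0,"rz":0},{"grip":1,"x":0,"y":0,"z":0.8,"rx":0,"ry":0,"rz":0},{"grip":1,"x":0,"y":0,"z":0.8,"rx":0,"ry":0,"rz":0},{"grip":1,"x":0,"y":0,"z":0,"rx":0,"ry":0,"rz":0}]' | tail -5 | head -3
python3 -m creep '[{"grip":-1,"x":0,"y":0,"z":0,"rx":0,"ry":0,"rz":0},{"grip":-1,"x":0,"y":0,"z":0,"rx":0,"ry":0,"rz":0},{"grip":-1,"x":0,"y":0,"z":0,"rx":0,"ry":0,"rz":0},{"grip":-1,"x":0,"y":0,"z":0,"rx":0,"ry":0,"rz":0},{"grip":-1,"x":0,"y":0,"z":0,"rx":0,"ry":0,"rz":0},{"grip":-1,"x":0,"y":0,"z":0,"rx":0,"ry":0,"rz":0},{"grip":-1,"x":0,"y":0,"z":0,"rx":0,"ry":0,"rz":0},{"grip":-1,"x":0,"y":0,"z":0,"rx":0,"ry":0,"rz":0}]' 30
python3 - <<'E'
from h import *
s=st(); X=U(s['tcp_pos']-np.array([0,0,.003])); print(X, np.arctan2(X[2]-.075,.09-X[0]))
E
```

```text
tcp_pos: [0.6569, 0.0808, 0.2746]
tcp_pos: [0.6582, 0.0825, 0.209]
eef_rot: [0.677, 0.736, -0.002, -0.002]
wrist_force: [-0.6, -0.3, 0.6]
time: 46.15
tcp_pos: [0.6599, 0.0822, 0.2134]
eef_rot: [0.678, 0.735, 0.0, 0.0]
wrist_force: [0.5, 0.3, 5.3]
width: 0.221
grip_force: 29.5
t 46.15 tcp [0.6599 0.0822 0.2134] x [-0.082  0.997  0.   ] z [ 0.001  0.    -1.   ] F [0.5 0.3 5.3] w 0.221 g 29.5 j [ 0.07  0.47  0.99  0.    1.68 -0.01]
[0.1055 0.0604 0.2104] 1.6847757948820452
```

```bash
python3 -m creep '[{"grip":-1,"x":0,"y":-0.44,"z":-0.02,"rx":0,"ry":0,"rz":0},{"grip":-1,"x":0,"y":-0.44,"z":-0.02,"rx":0,"ry":0,"rz":0},{"grip":-1,"x":0,"y":-0.5,"z":0.05,"rx":0,"ry":0,"rz":0},{"grip":-1,"x":0,"y":-0.5,"z":0.05,"rx":0,"ry":0,"rz":0},{"grip":-1,"x":0,"y":-0.65,"z":0.18,"rx":0,"ry":0,"rz":0},{"grip":-1,"x":0,"y":-0.65,"z":0.18,"rx":0,"ry":0,"rz":0},{"grip":-1,"x":0,"y":-0.6,"z":0.3,"rx":0,"ry":0,"rz":0},{"grip":-1,"x":0,"y":-0.6,"z":0.3,"rx":0,"ry":0,"rz":0}]' 30
python3 -m creep '[{"grip":-1,"x":0,"y":-0.52,"z":0.42,"rx":0,"ry":0,"rz":0},{"grip":-1,"x":0,"y":-0.52,"z":0.42,"rx":0,"ry":0,"rz":0},{"grip":-1,"x":0,"y":-0.43,"z":0.52,"rx":0,"ry":0,"rz":0},{"grip":-1,"x":0,"y":-0.43,"z":0.52,"rx":0,"ry":0,"rz":0},{"grip":-1,"x":0,"y":-0.33,"z":0.59,"rx":0,"ry":0,"rz":0},{"grip":-1,"x":0,"y":-0.33,"z":0.59,"rx":0,"ry":0,"rz":0},{"grip":-1,"x":0,"y":0,"z":0,"rx":0,"ry":0,"rz":0}]' 30
python3 - <<'E'
from h import *
s=st(); X=U(s['tcp_pos']-np.array([0,0,.003])); print(X, np.arctan2(X[2]-.075,.09-X[0]))
E
```

```text
time: 46.95
tcp_pos: [0.5729, 0.0754, 0.1929]
eef_rot: [0.677, 0.736, 0.002, 0.001]
wrist_force: [5.5, 2.5, -1.1]
width: 0.221
grip_force: 30.9
time: 47.65
tcp_pos: [0.5211, 0.0712, 0.1296]
eef_rot: [0.677, 0.736, 0.001, -0.0]
wrist_force: [5.6, 2.9, -4.9]
width: 0.223
grip_force: 31.3
t 47.65 tcp [0.5211 0.0712 0.1296] x [-0.082  0.997  0.001] z [ 0.001  0.001 -1.   ] F [ 5.6  2.9 -4.9] w 0.223 g 31.3 j [ 0.07  0.13  1.57  0.    1.44 -0.02]
[-0.0336  0.0606  0.1266] 0.39548029946659613
```

```bash
python3 -m creep '[{"grip":-1,"x":0,"y":-0.2,"z":0.65,"rx":0,"ry":0,"rz":0},{"grip":-1,"x":0,"y":-0.2,"z":0.65,"rx":0,"ry":0,"rz":0},{"grip":-1,"x":0,"y":-0.07,"z":0.6,"rx":0,"ry":0,"rz":0},{"grip":-1,"x":0,"y":-0.07,"z":0.5,"rx":0,"ry":0,"rz":0},{"grip":-1,"x":0,"y":0,"z":0.25,"rx":0,"ry":0,"rz":0},{"grip":-1,"x":0,"y":0,"z":0,"rx":0,"ry":0,"rz":0}]' 30
python3 - <<'E'
from h import *
s=st(); X=U(s['tcp_pos']-np.array([0,0,.003])); print(X, np.arctan2(X[2]-.075,.09-X[0]))
p=imaging.get_image('scene'); save(p,'s4')
for n in ['bail_grip','lug_slot','sander1']:
    for d in finder.landmark_of(n,p):
        if d['confidence']>.2: print(n,np.round(d['xyz'],3),round(d['confidence'],2),U(d['xyz']))
E
```

```text
time: 48.25
tcp_pos: [0.5111, 0.0702, 0.0773]
eef_rot: [0.677, 0.736, 0.001, 0.0]
wrist_force: [6.9, 4.1, -2.7]
width: 0.221
grip_force: 32.3
t 48.25 tcp [0.5111 0.0702 0.0773] x [-0.082  0.997  0.001] z [ 0.001  0.001 -1.   ] F [ 6.9  4.1 -2.7] w 0.221 g 32.3 j [ 0.06  0.16  1.65  0.    1.33 -0.02]
[-0.0437  0.0604  0.0743] -0.005235554256407512
bail_grip [0.507 0.07  0.078] 0.87 [-0.0475  0.0601  0.0779]
lug_slot [0.498 0.258 0.08 ] 0.77 [-0.0415  0.249   0.0797]
sander1 [0.547 0.138 0.013] 0.91 [-0.0024  0.1256  0.0128]
sander1 [0.558 0.01  0.013] 0.87 [-0.0015 -0.0029  0.0129]
sander1 [ 0.573 -0.106  0.011] 0.76 [ 0.0036 -0.1202  0.0113]
```

```bash
python3 -m creep '[{"grip":-1,"x":0,"y":0,"z":0.2,"rx":0,"ry":0,"rz":0},{"grip":-1,"x":0,"y":0,"z":0,"rx":0,"ry":0,"rz":0}]' 30
python3 -m creep '[{"grip":0,"x":0,"y":0,"z":0,"rx":0,"ry":0,"rz":0},{"grip":0,"x":0,"y":0,"z":0,"rx":0,"ry":0,"rz":0},{"grip":0,"x":0,"y":0,"z":0,"rx":0,"ry":0,"rz":0},{"grip":0,"x":0,"y":0,"z":0,"rx":0,"ry":0,"rz":0},{"grip":0,"x":0,"y":0,"z":-1,"rx":0,"ry":0,"rz":0},{"grip":0,"x":0,"y":0,"z":-1,"rx":0,"ry":0,"rz":0},{"grip":0,"x":0,"y":0,"z":-1,"rx":0,"ry":0,"rz":0},{"grip":0,"x":0,"y":0,"z":-1,"rx":0,"ry":0,"rz":0}]' 30
python3 -m creep '[{"grip":1,"x":0,"y":0,"z":-1,"rx":0,"ry":0,"rz":0},{"grip":1,"x":0,"y":0,"z":-1,"rx":0,"ry":0,"rz":0},{"grip":1,"x":0,"y":0,"z":-1,"rx":0,"ry":0,"rz":0},{"grip":1,"x":0,"y":0,"z":-1,"rx":0,"ry":0,"rz":0},{"grip":1,"x":0,"y":0,"z":-0.5,"rx":0,"ry":0,"rz":0}]' | tail -5 | head -1
python3 - <<'E'
from h import *
for c in ['top','scene']:
    p=imaging.get_image(c); save(p,c+'5')
    for n in ['bail_grip','lug_slot','pin','parking_hole']:
        for d in finder.landmark_of(n,p):
            if d['confidence']>.2: print(n,np.round(d['xyz'],3),round(d['confidence'],2),U(d['xyz']))
plan(D(.05,.245,.25),1.65)
E
```

```text
time: 48.65
tcp_pos: [0.5112, 0.0702, 0.0768]
eef_rot: [0.677, 0.736, 0.001, 0.0]
wrist_force: [-9.4, 3.0, 24.2]
width: 0.22
grip_force: 34.9
time: 49.45
tcp_pos: [0.5103, 0.0698, 0.1544]
eef_rot: [0.678, 0.735, -0.0, -0.0]
wrist_force: [0.7, -0.3, 0.6]
width: 0.503
grip_force: 0.0
tcp_pos: [0.5109, 0.0698, 0.2457]
lug_slot [0.492 0.252 0.081] 0.62 [-0.0477  0.2433  0.081 ]
pin [0.588 0.262 0.015] 0.67 [0.0486 0.2456 0.0146]
pin [0.634 0.368 0.002] 0.54 [0.1023 0.3475 0.0015]
pin [0.56  0.012 0.01 ] 0.54 [ 0.0006 -0.0021  0.0101]
pin [ 0.705  0.278 -0.004] 0.48 [ 0.1658  0.2521 -0.0043]
pin [0.715 0.382 0.002] 0.43 [0.1849 0.3553 0.002 ]
pin [0.452 0.436 0.002] 0.22 [-0.0736  0.4293  0.0022]
parking_hole [0.591 0.261 0.062] 0.93 [0.0511 0.2439 0.0624]
parking_hole [ 0.565  0.011 -0.001] 0.73 [ 0.0049 -0.0027 -0.0014]
parking_hole [ 0.757 -0.178  0.   ] 0.58 [ 1.813e-01 -2.061e-01  2.000e-04]
parking_hole [ 0.649 -0.487  0.001] 0.36 [ 0.0491 -0.5057  0.0006]
bail_grip [0.508 0.067 0.072] 0.82 [-0.0473  0.0575  0.0718]
bail_grip [ 0.646 -0.477  0.   ] 0.47 [ 4.66e-02 -4.96e-01  1.00e-04]
lug_slot [0.496 0.261 0.081] 0.69 [-0.0435  0.2516  0.0812]
pin [ 0.631  0.372 -0.   ] 0.54 [ 0.0996  0.352  -0.0005]
pin [ 0.704  0.281 -0.003] 0.53 [ 0.1658  0.2551 -0.0031]
pin [0.593 0.26  0.008] 0.45 [0.0533 0.2434 0.0082]
parking_hole [0.592 0.261 0.062] 0.69 [0.0524 0.2437 0.062 ]
parking_hole [ 0.567 -0.109  0.01 ] 0.48 [-0.002  -0.1225  0.01  ]
t 50.45 tcp [0.5104 0.0698 0.2434] x [-0.082  0.997  0.   ] z [-0.001 -0.    -1.   ] F [-0.1 -0.5  0.5] w 0.999 g 0.0 j [ 0.06  0.03  1.45  0.    1.67 -0.02]
turn units [-1.00e-02 -1.00e-02 -1.96e+01] | shift if first [ 9.24  4.74 -0.33] | shift after turn [-4.71  9.25 -0.33]
```

```bash
python3 -m creep '[{"grip":1,"x":1,"y":0.5,"z":0,"rx":0,"ry":0,"rz":0},{"grip":1,"x":1,"y":0.5,"z":0,"rx":0,"ry":0,"rz":0},{"grip":1,"x":1,"y":0.5,"z":0,"rx":0,"ry":0,"rz":0},{"grip":1,"x":1,"y":0.5,"z":0,"rx":0,"ry":0,"rz":0},{"grip":1,"x":1,"y":0.5,"z":0,"rx":0,"ry":0,"rz":0},{"grip":1,"x":1,"y":0.5,"z":0,"rx":0,"ry":0,"rz":0},{"grip":1,"x":1,"y":0.5,"z":0,"rx":0,"ry":0,"rz":0},{"grip":1,"x":1,"y":0.5,"z":0,"rx":0,"ry":0,"rz":0}]' | tail -5 | head -1
python3 -m creep '[{"grip":1,"x":1,"y":0.5,"z":0,"rx":0,"ry":0,"rz":0},{"grip":1,"x":0.24,"y":0.24,"z":0,"rx":0,"ry":0,"rz":-1},{"grip":1,"x":0,"y":0,"z":0,"rx":0,"ry":0,"rz":-1},{"grip":1,"x":0,"y":0,"z":0,"rx":0,"ry":0,"rz":-1},{"grip":1,"x":0,"y":0,"z":0,"rx":0,"ry":0,"rz":-1},{"grip":1,"x":0,"y":0,"z":0,"rx":0,"ry":0,"rz":-1},{"grip":1,"x":0,"y":0,"z":0,"rx":0,"ry":0,"rz":-1},{"grip":1,"x":0,"y":0,"z":0,"rx":0,"ry":0,"rz":-1}]' | tail -5 | head -1
python3 -m creep '[{"grip":1,"x":0,"y":0,"z":0,"rx":0,"ry":0,"rz":-1},{"grip":1,"x":0,"y":0,"z":0,"rx":0,"ry":0,"rz":-1},{"grip":1,"x":0,"y":0,"z":0,"rx":0,"ry":0,"rz":-1},{"grip":1,"x":0,"y":0,"z":0,"rx":0,"ry":0,"rz":-1},{"grip":1,"x":0,"y":0,"z":0,"rx":0,"ry":0,"rz":-1},{"grip":1,"x":0,"y":0,"z":0,"rx":0,"ry":0,"rz":-1},{"grip":1,"x":0,"y":0,"z":0,"rx":0,"ry":0,"rz":-1},{"grip":1,"x":0,"y":0,"z":0,"rx":0,"ry":0,"rz":-1}]' | tail -5 | head -1
python3 -m creep '[{"grip":1,"x":0,"y":0,"z":0,"rx":0,"ry":0,"rz":-1},{"grip":1,"x":0,"y":0,"z":0,"rx":0,"ry":0,"rz":-1},{"grip":0.2,"x":0,"y":0,"z":0,"rx":0,"ry":0,"rz":-1},{"grip":0.2,"x":0,"y":0,"z":0,"rx":0,"ry":0,"rz":-1},{"grip":0.2,"x":0,"y":0,"z":0,"rx":0,"ry":0,"rz":-0.6},{"grip":0.2,"x":0,"y":0,"z":0,"rx":0,"ry":0,"rz":0}]' | tail -5 | head -1
python3 - <<'E'
from h import *
p=imaging.get_image('wrist'); save(p,'w8')
for n in ['pin','parking_hole','lug_slot']:
  for d in finder.landmark_of(n,p):
    if d['confidence']>.2: print(n,np.round(d['xyz'],3),round(d['confidence'],2),pix(p,d['xyz']),U(d['xyz']))
plan(D(.051,.2445,.101),1.65)
a=cv2.imread('pics/w8.png')[120:320,150:400]; cv2.imwrite('pics/c8.png',cv2.resize(a,None,fx=3,fy=3,interpolation=cv2.INTER_CUBIC))
E
```

```text
tcp_pos: [0.5774, 0.2368, 0.2437]
tcp_pos: [0.5899, 0.2618, 0.2436]
tcp_pos: [0.5899, 0.2618, 0.2436]
tcp_pos: [0.5899, 0.2618, 0.2437]
pin [0.594 0.259 0.014] 0.91 [253. 160.] [0.0537 0.2418 0.0144]
pin [0.704 0.276 0.   ] 0.87 [260. 244.] [0.1655 0.2502 0.0005]
pin [ 0.715  0.387 -0.004] 0.65 [345. 255.] [ 0.1847  0.3599 -0.0044]
pin [ 0.636  0.368 -0.003] 0.6 [340. 198.] [ 0.1048  0.3471 -0.0033]
parking_hole [0.592 0.257 0.06 ] 0.61 [251. 169.] [0.0514 0.2406 0.0603]
lug_slot [0.493 0.257 0.075] 0.89 [259.  60.] [-0.0469  0.2478  0.0753]
t 53.65 tcp [0.5899 0.2618 0.2439] x [-0.997 -0.078  0.   ] z [-0. -0. -1.] F [ 1.2 -0.2 -0.8] w 0.601 g 0.0 j [ 0.36  0.4   1.02  0.    1.72 -1.29]
turn units [ 0.   -0.   -0.01] | shift if first [-0.04 -0.03  7.15] | shift after turn [-0.04 -0.03  7.15]
```

View pics/c8.png

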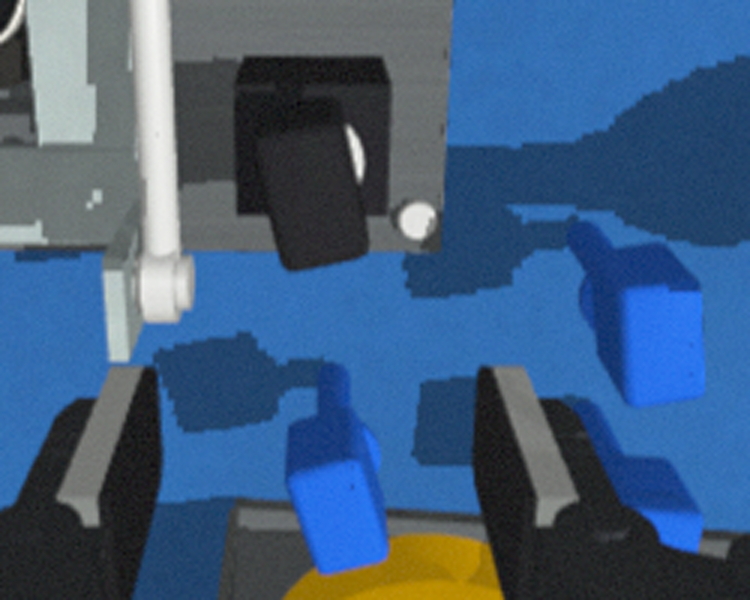

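```bash
python3 - <<'E'
from h import *
p=imaging.get_image('wrist')
P=np.array([ray(p,uv,.112) for uv in [(236,170),(246.7,210),(272.3,204),(264,161)]])
print(U(P.mean(0)),np.linalg.norm(np.diff(P,axis=0),axis=1))
for a,b in [(0,1),(3,2),(0,3),(1,2)]: d=P[b]-P[a]; print(np.arctan2(d[1],d[0]))
E
```

```text
[0.0517 0.2446 0.112 ] [0.03588446 0.02210439 0.03763825]
0.3115400135651265
0.2715760279625189
1.9688162071291089
1.8969401826220773
```

```bash
python3 -m creep '[{"grip":0.1,"x":-0.05,"y":0,"z":1,"rx":0,"ry":0,"rz":-1},{"grip":0.1,"x":0,"y":0,"z":1,"rx":0,"ry":0,"rz":-1},{"grip":0.1,"x":0,"y":0,"z":1,"rx":0,"ry":0,"rz":-0.75},{"grip":0.1,"x":0,"y":0,"z":1,"rx":0,"ry":0,"rz":0},{"grip":0.1,"x":0,"y":0,"z":1,"rx":0,"ry":0,"rz":0},{"grip":0.1,"x":0,"y":0,"z":0.8,"rx":0,"ry":0,"rz":0},{"grip":0.1,"x":0,"y":0,"z":0.7,"rx":0,"ry":0,"rz":0},{"grip":0.1,"x":0,"y":0,"z":0.6,"rx":0,"ry":0,"rz":0}]' | tail -5
python3 -m creep '[{"grip":-1,"x":0,"y":0,"z":0,"rx":0,"ry":0,"rz":0},{"grip":-1,"x":0,"y":0,"z":0,"rx":0,"ry":0,"rz":0},{"grip":-1,"x":0,"y":0,"z":0,"rx":0,"ry":0,"rz":0},{"grip":-1,"x":0,"y":0,"z":0,"rx":0,"ry":0,"rz":0},{"grip":-1,"x":0,"y":0,"z":0,"rx":0,"ry":0,"rz":0},{"grip":-1,"x":0,"y":0,"z":0,"rx":0,"ry":0,"rz":0},{"grip":-1,"x":0,"y":0,"z":0,"rx":0,"ry":0,"rz":0}]' 80 | tail -5
python3 -c "
from h import *
s=st(); print(U(s['tcp_pos']))"
```

```text
tcp_pos: [0.5909, 0.2619, 0.1012]
eef_rot: [-0.149, 0.989, 0.0, -0.0]
wrist_force: [0.4, 0.5, 0.2]
width: 0.554
grip_force: 0.0
tcp_pos: [0.5909, 0.2619, 0.1022]
eef_rot: [-0.149, 0.989, 0.0, 0.0]
wrist_force: [-0.0, 0.2, -1.1]
width: 0.291
grip_force: 79.1
t 55.2 tcp [0.5909 0.2619 0.1022] x [-0.956 -0.295 -0.   ] z [ 0.  0. -1.] F [-0.   0.2 -1.1] w 0.291 g 79.1 j [ 0.36  0.48  1.2   0.    1.46 -1.51]
[0.0512 0.2451 0.1022]
```

```bash
python3 -m creep '[{"grip":-1,"x":0,"y":0,"z":-0.5,"rx":0,"ry":0,"rz":0},{"grip":-1,"x":0,"y":0,"z":-0.9,"rx":0,"ry":0,"rz":0},{"grip":-1,"x":0,"y":0,"z":-1,"rx":0,"ry":0,"rz":0},{"grip":-1,"x":0,"y":0,"z":-1,"rx":0,"ry":0,"rz":0},{"grip":-1,"x":0,"y":0,"z":-1,"rx":0,"ry":0,"rz":1},{"grip":-1,"x":0,"y":0,"z":-0.8,"rx":0,"ry":0,"rz":1},{"grip":-1,"x":0,"y":0,"z":0,"rx":0,"ry":0,"rz":0.75},{"grip":-1,"x":0,"y":0,"z":0,"rx":0,"ry":0,"rz":0}]' 80 | tail -5
python3 - <<'E'
from h import *
p=imaging.get_image('wrist'); save(p,'w9')
for n in ['pin','lug_slot']:
  for d in finder.landmark_of(n,p):
    if d['confidence']>.2: print(n,np.round(d['xyz'],3),round(d['confidence'],2),pix(p,d['xyz']),U(d['xyz']))
s=st(); print(U(s['tcp_pos']),pix(p,s['tcp_pos']-np.array([0,0,.09])))
plan(D(-.0445,.255,.205),1.65)
E
```

```text
tcp_pos: [0.5912, 0.262, 0.2077]
eef_rot: [-0.039, 0.999, 0.0, 0.001]
wrist_force: [0.3, -0.1, -1.5]
width: 0.292
grip_force: 79.4
pin [0.593 0.26  0.115] 0.86 [252. 205.] [0.0534 0.243  0.1146]
pin [ 0.718  0.387 -0.001] 0.82 [352. 273.] [ 0.1873  0.3593 -0.0013]
t 56.15 tcp [0.5907 0.2618 0.2058] x [-0.997 -0.081  0.001] z [-0.001 -0.    -1.   ] F [-0.5 -0.2 -1.2] w 0.293 g 79.4 j [ 0.36  0.41  1.07  0.    1.65 -1.29]
[0.051  0.2451 0.2058] [255. 202.]
t 56.15 tcp [0.5907 0.2618 0.2058] x [-0.997 -0.081  0.001] z [-0.001 -0.    -1.   ] F [-0.5 -0.2 -1.2] w 0.293 g 79.4 j [ 0.36  0.41  1.07  0.    1.65 -1.29]
turn units [-0.   -0.01  0.02] | shift if first [4.77 0.5  0.04] | shift after turn [4.77 0.49 0.04]
```

View pics/w9.png

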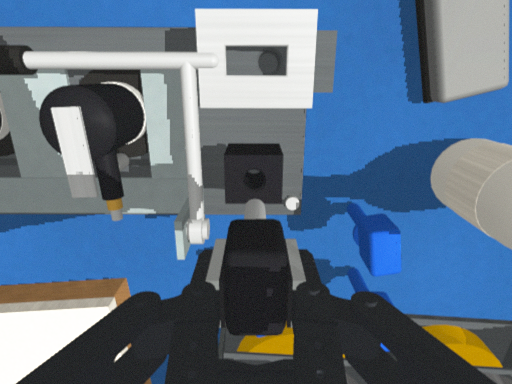

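```bash
python3 - <<'E'
from h import *
p=imaging.get_image('wrist')
a=cv2.imread('pics/w9.png'); cv2.imwrite('pics/c9.png',cv2.resize(a[0:230,190:340],None,fx=3.4,fy=2.6*1.0,interpolation=cv2.INTER_CUBIC))
sl=np.array([U(ray(p,uv,.078)) for uv in [(226,46),(287,46),(288,75),(227,75)]]); print(sl,sl.mean(0))
print('hole',U(ray(p,(268,61),.052)),'park',U(ray(p,(255,179),.062)))
for z in [.112,.116,.12]: print('tip',U(ray(p,(254.5,204),z)))
E
```

```text
[[-0.0533  0.2243  0.078 ]
 [-0.0533  0.2671  0.078 ]
 [-0.0341  0.2685  0.078 ]
 [-0.0341  0.2245  0.078 ]] [-0.0437  0.2461  0.078 ]
hole [-0.0445  0.2549  0.052 ] park [0.0495 0.2446 0.062 ]
tip [0.0524 0.2444 0.112 ]
tip [0.0508 0.2444 0.116 ]
tip [0.0492 0.2444 0.12  ]
```

View pics/c9.png

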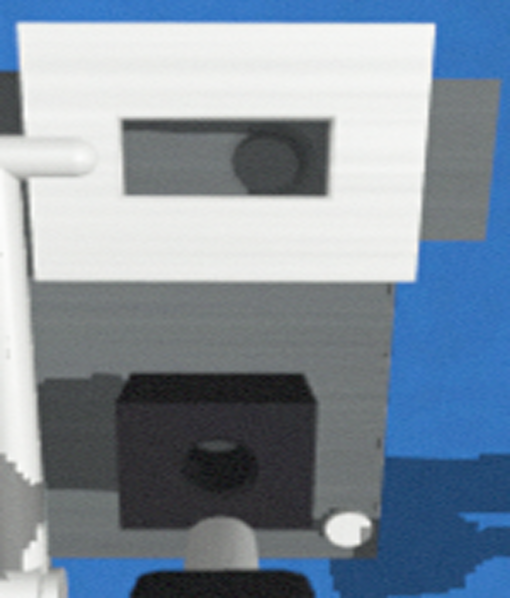

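```bash
python3 -m creep '[{"grip":-1,"x":1,"y":0.51,"z":0,"rx":0,"ry":0,"rz":0},{"grip":-1,"x":1,"y":0,"z":0,"rx":0,"ry":0,"rz":0},{"grip":-1,"x":1,"y":0,"z":0,"rx":0,"ry":0,"rz":0},{"grip":-1,"x":1,"y":0,"z":0,"rx":0,"ry":0,"rz":0},{"grip":-1,"x":0.72,"y":0,"z":0.4,"rx":0,"ry":0,"rz":0},{"grip":-1,"x":0,"y":0,"z":0.5,"rx":0,"ry":0,"rz":0},{"grip":-1,"x":0,"y":0,"z":0.3,"rx":0,"ry":0,"rz":0},{"grip":-1,"x":0,"y":0,"z":0,"rx":0,"ry":0,"rz":0}]' 80 | tail -5
python3 - <<'E'
from h import *
p=imaging.get_image('wrist'); save(p,'w10')
s=st(); print(U(s['tcp_pos'])); plan(D(-.0435,.2553,.15),1.65)
a=cv2.imread('pics/w10.png')[90:300,170:350]; cv2.imwrite('pics/c10.png',cv2.resize(a,None,fx=2.8,fy=2.8,interpolation=cv2.INTER_CUBIC))
E
```

```text
tcp_pos: [0.496, 0.2643, 0.1805]
eef_rot: [-0.04, 0.999, -0.001, -0.001]
wrist_force: [0.5, -0.2, -1.2]
width: 0.296
grip_force: 79.4
t 57.05 tcp [0.4963 0.2644 0.1812] x [-0.997 -0.079  0.001] z [-0.001 -0.001 -1.   ] F [ 0.  -0.8 -0.7] w 0.29 g 79.4 j [ 0.42  0.19  1.39 -0.    1.56 -1.23]
[-0.043   0.2552  0.1812]
t 57.05 tcp [0.4963 0.2644 0.1812] x [-0.997 -0.079  0.001] z [-0.001 -0.001 -1.   ] F [ 0.  -0.8 -0.7] w 0.29 g 79.4 j [ 0.42  0.19  1.39 -0.    1.56 -1.23]
turn units [-0.01 -0.02 -0.  ] | shift if first [0.03 0.01 1.56] | shift after turn [0.03 0.01 1.56]
```

View pics/c10.png

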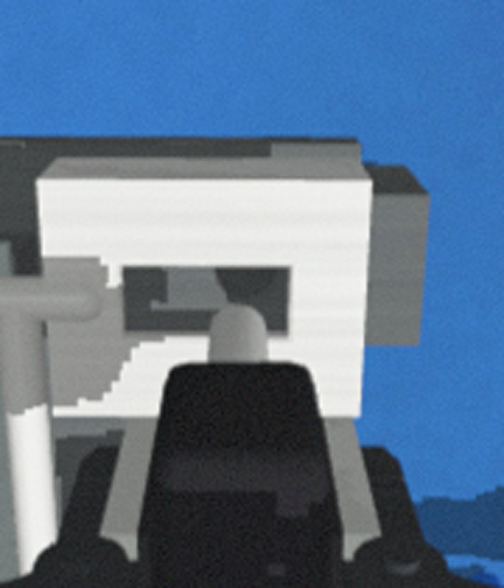

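```bash
python3 - <<'E'
from h import *
p=imaging.get_image('wrist')
print('hole',U(ray(p,(258.9,194),.052)),'tip',U(ray(p,(255.2,201),.091)))
print('slot',U(ray(p,(170+123/2.8,90+267/2.8),.078)),U(ray(p,(170+289/2.8,90+335/2.8),.078)))
E
python3 -m creep '[{"grip":-1,"x":0,"y":0,"z":0.3,"rx":0,"ry":0,"rz":0},{"grip":-1,"x":0,"y":0,"z":0.3,"rx":0,"ry":0,"rz":0},{"grip":-1,"x":0,"y":0,"z":0.3,"rx":0,"ry":0,"rz":0},{"grip":-1,"x":0,"y":0,"z":0.3,"rx":0,"ry":0,"rz":0},{"grip":-1,"x":0,"y":0,"z":0,"rx":0,"ry":0,"rz":0}]' 80 | tail -5
```

```text
hole [-0.0362  0.2579  0.052 ] tip [-0.0453  0.255   0.091 ]
slot [-0.0524  0.225   0.078 ] [-0.0333  0.2683  0.078 ]
tcp_pos: [0.4955, 0.2644, 0.1567]
eef_rot: [-0.04, 0.999, -0.0, -0.001]
wrist_force: [0.6, -0.2, -0.4]
width: 0.292
grip_force: 79.4
```

```bash
python3 -m creep '[{"grip":-1,"x":0,"y":0.04,"z":0.25,"rx":0,"ry":0,"rz":0},{"grip":-1,"x":0,"y":0,"z":0.25,"rx":0,"ry":0,"rz":0},{"grip":-1,"x":0,"y":0,"z":0.2,"rx":0,"ry":0,"rz":0},{"grip":-1,"x":0,"y":0,"z":0.2,"rx":0,"ry":0,"rz":0},{"grip":-1,"x":0,"y":0,"z":0,"rx":0,"ry":0,"rz":0}]' 80 | tail -5; python3 -c "
from h import *
s=st(); print(U(s['tcp_pos']))"
```

```text
tcp_pos: [0.4956, 0.2653, 0.1393]
eef_rot: [-0.04, 0.999, -0.0, -0.001]
wrist_force: [-1.4, 0.3, -1.0]
width: 0.292
grip_force: 79.4
t 58.1 tcp [0.4956 0.2653 0.1393] x [-0.997 -0.079  0.001] z [-0.001 -0.    -1.   ] F [-1.4  0.3 -1. ] w 0.292 g 79.4 j [ 0.43  0.22  1.44  0.    1.48 -1.22]
[-0.0435  0.2561  0.1393]
```

```bash
python3 -m creep '[{"grip":-1,"x":0,"y":0,"z":0.25,"rx":0,"ry":0,"rz":0},{"grip":-1,"x":0,"y":0,"z":0.25,"rx":0,"ry":0,"rz":0},{"grip":-1,"x":0,"y":0,"z":0.25,"rx":0,"ry":0,"rz":0},{"grip":-1,"x":0,"y":0,"z":0,"rx":0,"ry":0,"rz":0}]' 80 | tail -5; python3 -m creep '[{"grip":-1,"x":0,"y":0,"z":0.25,"rx":0,"ry":0,"rz":0},{"grip":-1,"x":0,"y":0,"z":0.25,"rx":0,"ry":0,"rz":0},{"grip":-1,"x":0,"y":0,"z":0.2,"rx":0,"ry":0,"rz":0},{"grip":-1,"x":0,"y":0,"z":0,"rx":0,"ry":0,"rz":0}]' 80 | tail -5
```

```text
tcp_pos: [0.4955, 0.2652, 0.1239]
eef_rot: [-0.04, 0.999, -0.0, -0.001]
wrist_force: [-0.8, -0.1, -2.0]
width: 0.293
grip_force: 79.4
tcp_pos: [0.4956, 0.2652, 0.1102]
eef_rot: [-0.04, 0.999, -0.0, -0.001]
wrist_force: [0.4, 0.2, -1.7]
width: 0.294
grip_force: 79.4
```

```bash
python3 -m creep '[{"grip":-1,"x":0,"y":0,"z":0.1,"rx":0,"ry":0,"rz":0},{"grip":-1,"x":0,"y":0,"z":0.1,"rx":0,"ry":0,"rz":0},{"grip":-1,"x":0,"y":0,"z":0,"rx":0,"ry":0,"rz":0}]' 80 | tail -5; python3 -m creep '[{"grip":0.1,"x":0,"y":0,"z":0,"rx":0,"ry":0,"rz":0},{"grip":0.1,"x":0,"y":0,"z":0,"rx":0,"ry":0,"rz":0},{"grip":0.1,"x":0,"y":0,"z":0,"rx":0,"ry":0,"rz":0},{"grip":0.1,"x":0,"y":0,"z":0,"rx":0,"ry":0,"rz":0},{"grip":0.1,"x":0,"y":0,"z":-0.5,"rx":0,"ry":0,"rz":0},{"grip":0.1,"x":0,"y":0,"z":-1,"rx":0,"ry":0,"rz":0},{"grip":0.1,"x":0,"y":0,"z":-1,"rx":0,"ry":0,"rz":0},{"grip":0.1,"x":0,"y":0,"z":-1,"rx":0,"ry":0,"rz":0}]' 80 | tail -5
python3 -m creep '[{"grip":0.1,"x":0,"y":0,"z":-1,"rx":0,"ry":0,"rz":0},{"grip":0.1,"x":1,"y":0,"z":-1,"rx":0,"ry":0,"rz":0},{"grip":0.1,"x":1,"y":0,"z":-1,"rx":0,"ry":0,"rz":0},{"grip":0.1,"x":1,"y":0,"z":0,"rx":0,"ry":0,"rz":0},{"grip":0.1,"x":1,"y":0,"z":0,"rx":0,"ry":0,"rz":0},{"grip":0.1,"x":0,"y":0,"z":0,"rx":0,"ry":0,"rz":0}]' | tail -5
python3 - <<'E'
from h import *
p=imaging.get_image('scene'); save(p,'s6')
for c in ['scene','top','wrist']:
  q=imaging.get_image(c)
  for n in ['pin','sander1','lug_slot','bail_grip']:
    for d in finder.landmark_of(n,q):
        if d['confidence']>.3: print(c,n,np.round(d['xyz'],3),round(d['confidence'],2),U(d['xyz']))
a=cv2.imread('pics/s6.png')[100:260,180:400]; cv2.imwrite('pics/c11.png',cv2.resize(a,None,fx=3.5,fy=3.5,interpolation=cv2.INTER_CUBIC))
E
```

```text
tcp_pos: [0.4962, 0.2655, 0.1077]
eef_rot: [-0.04, 0.999, 0.0, 0.0]
wrist_force: [-1.1, 0.1, 3.2]
width: 0.295
grip_force: 79.7
tcp_pos: [0.496, 0.2654, 0.1787]
eef_rot: [-0.04, 0.999, 0.0, 0.0]
wrist_force: [0.4, -0.2, 0.1]
width: 0.548
grip_force: 0.0
tcp_pos: [0.415, 0.2592, 0.2385]
eef_rot: [-0.04, 0.999, 0.0, 0.001]
wrist_force: [-0.4, 0.3, -0.7]
width: 0.543
grip_force: 0.0
scene pin [0.498 0.267 0.018] 0.66 [-0.0412  0.2574  0.0185]
scene pin [ 0.707  0.283 -0.003] 0.64 [ 0.1689  0.2565 -0.0029]
scene sander1 [ 0.572 -0.109  0.009] 0.92 [ 0.0031 -0.1232  0.009 ]
scene sander1 [0.544 0.135 0.014] 0.91 [-0.0053  0.1221  0.0141]
scene sander1 [0.56  0.011 0.011] 0.83 [ 0.0003 -0.0021  0.0113]
scene sander1 [ 0.455  0.428 -0.003] 0.37 [-0.0711  0.4214 -0.0033]
scene lug_slot [0.498 0.257 0.08 ] 0.57 [-0.0418  0.2476  0.0801]
scene lug_slot [ 0.646 -0.101  0.075] 0.49 [ 0.0776 -0.1209  0.0751]
scene lug_slot [0.632 0.145 0.074] 0.4 [0.0826 0.1254 0.0739]
scene bail_grip [0.513 0.068 0.076] 0.68 [-0.0422  0.0583  0.0761]
top pin [ 0.714  0.381 -0.   ] 0.71 [ 1.838e-01  3.539e-01 -2.
[... 316 characters left out ...]

top sander1 [0.545 0.14  0.014] 0.62 [-0.0041  0.1267  0.0144]
top lug_slot [0.493 0.256 0.079] 0.68 [-0.0472  0.2467  0.0786]
top bail_grip [0.512 0.068 0.07 ] 0.84 [-0.043   0.0576  0.0695]
wrist pin [0.498 0.263 0.02 ] 0.79 [-0.041   0.2538  0.0196]
wrist pin [ 0.705  0.275 -0.004] 0.57 [ 0.1663  0.2486 -0.0035]
wrist pin [0.594 0.26  0.057] 0.49 [0.0538 0.2428 0.0569]
wrist sander1 [0.55  0.137 0.014] 0.7 [0.0006 0.1236 0.014 ]
wrist sander1 [0.559 0.011 0.012] 0.69 [-0.0005 -0.0026  0.0115]
wrist lug_slot [0.496 0.256 0.078] 0.62 [-0.044   0.2472  0.0776]
wrist lug_slot [0.556 0.017 0.012] 0.35 [-0.0028  0.0038  0.0117]
wrist bail_grip [0.514 0.069 0.076] 0.59 [-0.0408  0.0591  0.0761]
```

View pics/c11.png

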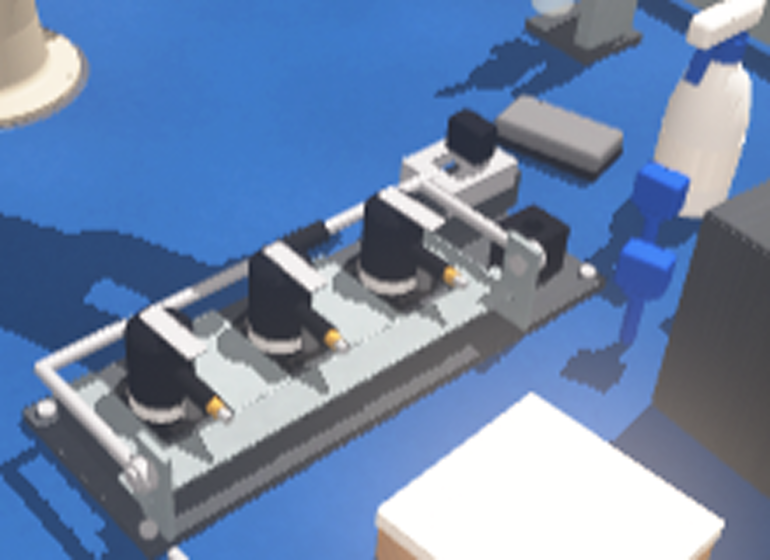

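The crop shows all three sanders in their bays with inlets to the rear and the bail down. The black pin sits flush on the lug, and the arm is clear.

```bash
python3 -c "
from bench import order
print(order.sign_off())"
```

```text
the job is handed in; nothing more can be done
None
```

I handed the job in with all three sanders home in their bays, inlets to the rear, the bail closed in front of them and the locking pin fully home; the sign-off call returned no verdict.

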